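# Pack the tote heaviest first

## Robot

A 7-joint arm with a two-finger parallel gripper is mounted at the origin on the work surface; the furniture and walls round the work are solid. World frame = base frame: x ahead of the robot, y to its left, z up, the work surface at z = 0. Lengths are in m, angles in rad, forces in N, time in s.
With the tool pointing down it reaches from about 0.35 to 0.9 m from the base axis. Payload 19.9 kg.
Tool frame: the origin (TCP) lies midway between the tips of the shut fingers; the grasp point (between the pads) lies arm.grip_depth behind it (arm.grip_depth is the distance from the TCP to the grasp point, in m); x points along the fingers, y is the direction in which the jaws open and shut, and the axes are right-handed (so a half turn about x gives the same grasp; the last joint's range is limited). The gripper opens to 85 mm and grips with 20 to 120 N. Pads are 22 mm wide; open, the fingers measure 114 mm over their backs; the gripper's body (76 mm by 85 mm) begins 54 mm behind the grasp point. The pads swing forward as they close: fully open they stand 13 mm farther back than shut.
Start: joints at [-1.31, 0.417, -0.01, 1.614, 0.005, 1.111, -0.053], TCP at [0.186, 0.597, 0.231] pointing down, gripper open.
Joint ranges: [-2.81, 2.81], [-0.39, 2.02], [-1.27, 1.25], [0.06, 2.57], [-1.19, 4.33], [0.19, 2], [-2.82, 2.82]. Speed limits (rad/s): [1.89, 1.89, 2.39, 2.39, 3.01, 3.01, 3.01].

## Interface

Orientations are given as a unit quaternion [x, y, z, w].
In Python, from station import arm gives the robot as it stands.
- The arm moves only by the shell command python3 -m creep 'ROWS' [FORCE]. ROWS is JSON, a list of rows, each an object with "fingers": the finger opening in cm, from 0 to 8.54; "delta_pos": the shift along the world's x, y, z in cm, a list of three; "twist": the turn about the world's z in rad. A call has exactly 5 rows; each row is the pose to reach, as a shift and turn from the pose commanded when the call began; what a row does not reach only later rows make up. A row lasts 1/12 s, in which the tool goes at most 41.7 mm and 7.16 degrees, less where a joint would pass 70% of its speed; a pose out of reach is approached as far as the arm can. A call with a gripper value outside its range is refused whole. The fingers move at their own pace and stop on an object; FORCE is the grip in N (left out, the last holds). Time passes only in rows, so rows that repeat a pose let the fingers close, or fill a call up. It gives the time, the measured TCP pose, the force and the opening at its end, in the units of the state.
- arm.sense(): the state, without advancing time (a new reading comes with each control period).
- arm.snapshot(name): name is "scene" or "side" or "wrist"; returns the picture (400x640x3 uint8, red, green, blue); there is no depth.
- arm.camera_info(name): a dict with "mtx" (3x3 intrinsics, pixels), "rvec" (rotation vector, rad) and "tvec" (3), from world to camera coordinates, as OpenCV has them. Camera axes: x right, y down, z forward; pixel columns grow to the right and rows downward; lengths in m; the calibration is good to about 2 mm. A picture is of the moment at which its call begins: read the wrist's pose just before it. camera_info takes no time and is no camera call; for the wrist camera it gives the pose at the moment of the call.
- arm.finish_job(): hands the job in, once; it reports no verdict.
The state is a dict: "time": time; "joint_pos": joint angles; "joint_vel": joint speeds; "effort": joint torques, N m; "eef_pos": TCP position; "ee_rot": TCP orientation; "contact_force": force on the tool from outside, world axes, zero at the start; "wrist_torque": the same for the moment, N m; "opening": finger opening in m.
Only numpy, scipy, OpenCV 4.12 (cv2) and the standard library are available. Lean on these libraries where they do the work, as an engineer would, in place of code of your own. Each camera call takes 0.05 s, during which the arm holds its last target.

## Task

The three white-and-orange cartons look alike, but weigh differently, and only lifting them tells which is which: pack the heaviest flat on the floor of the leaning blue tote, then set the next heaviest flat on top of it, both the same way up as they stand now. The lightest is nearly empty and is not shipped, so it finally stands upright on the bench. Set the cartons down without dropping them, and do not shove or knock over the two bottles standing behind.

Things in the scene. Friction and masses are not known exactly. Their poses are not given: they have to be found in the camera images.
- carton_k_center (a point): A white-and-orange carton, a closed rigid block 85 mm long (its x), 56 mm wide (its y) and 62 mm tall (its z); it stands upright on the bench at the start. All three such cartons look the same; their weights differ by at least 0.15 kg from one to the next and none is over 1 kg. The point is its centre, 31 mm above its underside and half-way along and across.
- carton_m_center (a point): A white-and-orange carton, a closed rigid block 85 mm long (its x), 56 mm wide (its y) and 62 mm tall (its z); it stands upright on the bench at the start. All three such cartons look the same; their weights differ by at least 0.15 kg from one to the next and none is over 1 kg. The point is its centre, 31 mm above its underside and half-way along and across.
- carton_r_center (a point): A white-and-orange carton, a closed rigid block 85 mm long (its x), 56 mm wide (its y) and 62 mm tall (its z); it stands upright on the bench at the start. All three such cartons look the same; their weights differ by at least 0.15 kg from one to the next and none is over 1 kg. The point is its centre, 31 mm above its underside and half-way along and across.
- tote: Open blue transport tote, fixed in a tube stand that leans it 25 degrees from vertical, mouth towards the right-hand side (-y) and partly the robot. Origin: centre of the floor's underside. x runs along the floor from the low end (towards -y) to the high end, y across, z out of the mouth, square to the floor. Floor 4 mm thick. A carton flat on the floor has its centre at z = 35 mm, one stacked on it at 97 mm.
- tote_floor (a point): Centre of the tote's inner floor (same axes as the tote). Inside it is 110 mm along x and 130 mm along y; walls are 4 mm thick. The two end walls (-x and +x) rise 100 mm above the floor; the two side walls (-y and +y) are low, 40 mm above the floor, leaving room for fingers.
- amber_bottle: Bystander: loose brown bottle with a blue cap, 47 mm across, 88 mm tall. Origin at the centre of its underside.
- small_bottle: Bystander: loose small white bottle with a red cap, 28 mm across, 70 mm tall. Origin at the centre of its underside.
Things that resemble listed ones, but are neither listed nor needed, are in the scene too. What is shaped like the part that bears carton_m_center but green is not meant. Leave any turquoise look-alike of the part that bears carton_k_center alone.

How it is judged:
On the way, in this order (a step that is already met when the one before it is completed fails the run):
1. the heaviest carton lies flat on the tote's floor, let go, while the other two are outside the tote (its resting contact force shows its weight) (((x of carton_k_center in the frame of tote between -0.03 and 0.03 m and y of carton_k_center in the frame of tote between -0.05 and 0.05 m and z of carton_k_center in the frame of tote between 0.025 and 0.045 m and angle between the z axis of carton_k_center and the z axis of tote, either way round below 0.15 rad and contact force between the fingers and carton_k below 0.1 N and contact force between carton_k and anything else between 5.7 and 16 N and distance between each of carton_m_center, carton_r_center and tote above 0.12 m) or (x of carton_m_center in the frame of tote between -0.03 and 0.03 m and y of carton_m_center in the frame of tote between -0.05 and 0.05 m and z of carton_m_center in the frame of tote between 0.025 and 0.045 m and angle between the z axis of carton_m_center and the z axis of tote, either way round below 0.15 rad and contact force between the fingers and carton_m below 0.1 N and contact force between carton_m and anything else between 5.7 and 16 N and distance between each of carton_k_center, carton_r_center and tote above 0.12 m) or (x of carton_r_center in the frame of tote between -0.03 and 0.03 m and y of carton_r_center in the frame of tote between -0.05 and 0.05 m and z of carton_r_center in the frame of tote between 0.025 and 0.045 m and angle between the z axis of carton_r_center and the z axis of tote, either way round below 0.15 rad and contact force between the fingers and carton_r below 0.1 N and contact force between carton_r and anything else between 5.7 and 16 N and distance between each of carton_k_center, carton_m_center and tote above 0.12 m))), for 0.2 s.
2. the middle-weight carton lies flat on top of it, let go (((x of carton_k_center in the frame of tote between -0.03 and 0.03 m and y of carton_k_center in the frame of tote between -0.05 and 0.05 m and z of carton_k_center in the frame of tote between 0.025 and 0.045 m and angle between the z axis of carton_k_center and the z axis of tote, either way round below 0.15 rad) or (x of carton_m_center in the frame of tote between -0.03 and 0.03 m and y of carton_m_center in the frame of tote between -0.05 and 0.05 m and z of carton_m_center in the frame of tote between 0.025 and 0.045 m and angle between the z axis of carton_m_center and the z axis of tote, either way round below 0.15 rad) or (x of carton_r_center in the frame of tote between -0.03 and 0.03 m and y of carton_r_center in the frame of tote between -0.05 and 0.05 m and z of carton_r_center in the frame of tote between 0.025 and 0.045 m and angle between the z axis of carton_r_center and the z axis of tote, either way round below 0.15 rad)) and ((x of carton_k_center in the frame of tote between -0.03 and 0.03 m and y of carton_k_center in the frame of tote between -0.05 and 0.05 m and z of carton_k_center in the frame of tote between 0.085 and 0.109 m and angle between the z axis of carton_k_center and the z axis of tote, either way round below 0.15 rad and contact force between the fingers and carton_k below 0.1 N and contact force between carton_k and anything else between 2 and 5.7 N) or (x of carton_m_center in the frame of tote between -0.03 and 0.03 m and y of carton_m_center in the frame of tote between -0.05 and 0.05 m and z of carton_m_center in the frame of tote between 0.085 and 0.109 m and angle between the z axis of carton_m_center and the z axis of tote, either way round below 0.15 rad and contact force between the fingers and carton_m below 0.1 N and contact force between carton_m and anything else between 2 and 5.7 N) or (x of carton_r_center in the frame of tote between -0.03 and 0.03 m and y of carton_r_center in the frame of tote between -0.05 and 0.05 m and z of carton_r_center in the frame of tote between 0.085 and 0.109 m and angle between the z axis of carton_r_center and the z axis of tote, either way round below 0.15 rad and contact force between the fingers and carton_r below 0.1 N and contact force between carton_r and anything else between 2 and 5.7 N))), for 0.2 s.
At the end, for the whole second after the job is handed in: Heaviest carton flat (0.15 rad) on the tote floor (height within 10 mm), next heaviest flat on it (12 mm), both between the walls (centres within 30 mm along, 50 mm across of the middle); lightest upright on the bench (0.15 rad, 8 mm); all at rest (all of step 2 and ((height (world z) of carton_k_center between 0.023 and 0.039 m and angle between carton_k_center's own z axis and vertical below 0.15 rad and contact force between carton_k and anything else between 0.3 and 2 N) or (height (world z) of carton_m_center between 0.023 and 0.039 m and angle between carton_m_center's own z axis and vertical below 0.15 rad and contact force between carton_m and anything else between 0.3 and 2 N) or (height (world z) of carton_r_center between 0.023 and 0.039 m and angle between carton_r_center's own z axis and vertical below 0.15 rad and contact force between carton_r and anything else between 0.3 and 2 N)) and linear speed of each of carton_k, carton_m, carton_r below 0.02 m/s); the robot touches nothing.
It fails at once if the brown bottle is shoved or knocked over (moved over 30 mm) (distance of amber_bottle from where it was at the start of the episode above 0.03 m).
It fails at once if the small white bottle is shoved or knocked over (moved over 30 mm) (distance of small_bottle from where it was at the start of the episode above 0.03 m).
It fails at once if a carton is dropped (moves faster than 0.8 m/s with no finger on it) ((linear speed of carton_k above 0.8 m/s and contact force between the fingers and carton_k below 0.2 N) or (linear speed of carton_m above 0.8 m/s and contact force between the fingers and carton_m below 0.2 N) or (linear speed of carton_r above 0.8 m/s and contact force between the fingers and carton_r below 0.2 N)).
It also fails if it takes over 70 s, if anything falls off the work surface, if the arm or the gripper's body presses on something with over 40 N, if the wrist force passes 120 N, or if a joint passes its speed limit or range.

## Working session

There is one attempt and no reset: what is moved stays moved. The work goes in short steps, Python scripts to look and compute and a shell command to move; the robot and the scene stay as the last step left them, time stands still between calls to the robot, and variables do not carry over. Pictures are saved under pics/ and viewed, and the job is handed in when it is done.

```bash
mkdir -p pics; ls; python3 - <<'E'
from station import arm
import cv2,numpy as np
s=arm.sense()
for k,v in s.items(): print(k,np.round(v,4))
print(arm.grip_depth)
for n in ["scene","side","wrist"]:
    c=arm.camera_info(n); R=cv2.Rodrigues(np.array(c['rvec'],float))[0]
    print(n,np.round(c['mtx'],1).tolist(),'cam pos',np.round(-R.T@np.array(c['tvec']).ravel(),3),'fwd',np.round(R[2],2))
    cv2.imwrite(f'pics/{n}0.png',arm.snapshot(n)[:,:,::-1])
E
```

```text
pics
time 0.0
joint_pos [-1.3095  0.418  -0.0103  1.6142  0.0047  1.1107 -0.053 ]
joint_vel [ 0.0017  0.0001 -0.0012 -0.0008  0.0006  0.0009  0.0005]
effort [ 1.20000e-03 -8.64443e+01  6.79400e-01 -4.34891e+01  1.91000e-02
  7.50000e-03  0.00000e+00]
eef_pos [0.1863 0.5962 0.2307]
ee_rot [ 0.1062  0.699  -0.1071  0.699 ]
contact_force [-0.0956  0.534   0.0913]
wrist_torque [-0.0377 -0.0044  0.0147]
opening 0.0855
0.0187
scene [[512.6, 0.0, 318.9], [0.0, 512.6, 192.3], [0.0, 0.0, 1.0]] cam pos [-0.71  -0.733  1.15 ] fwd [ 0.65  0.41 -0.64]
side [[384.1, 0.0, 317.9], [0.0, 384.1, 200.8], [0.0, 0.0, 1.0]] cam pos [ 0.185 -0.954  0.647] fwd [ 0.2   0.82 -0.53]
wrist [[285.2, 0.0, 317.7], [0.0, 285.2, 199.9], [0.0, 0.0, 1.0]] cam pos [0.122 0.616 0.373] fwd [ 0.25 -0.08 -0.96]
```

View pics/scene0.png

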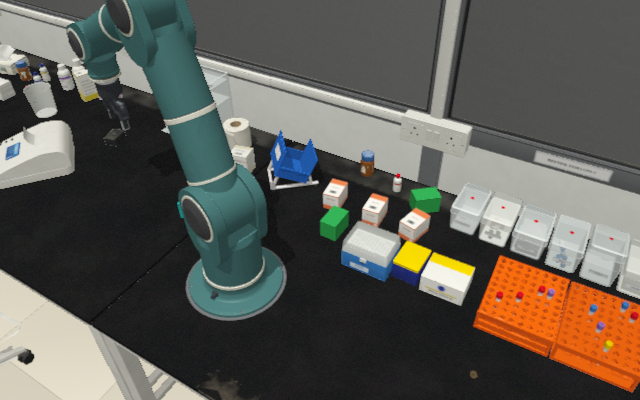

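View pics/side0.png

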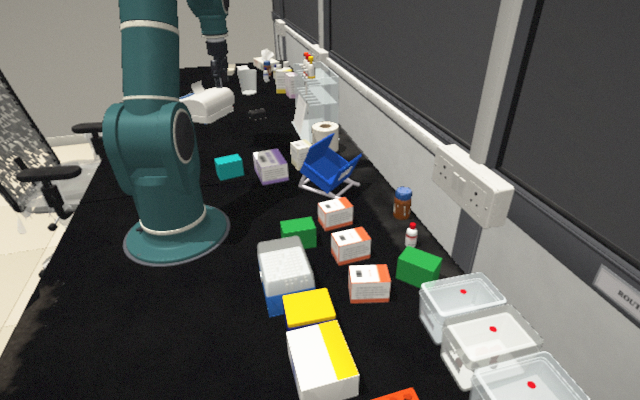

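View pics/wrist0.png

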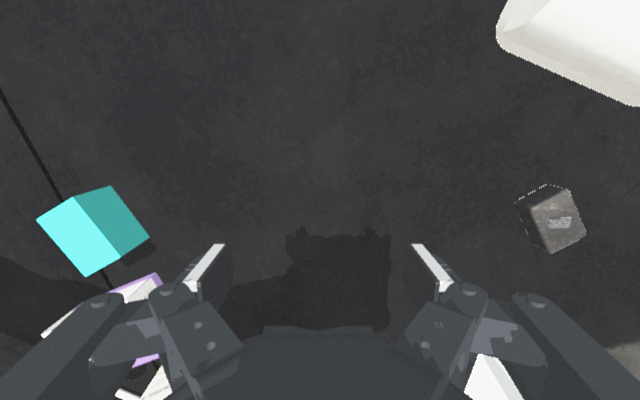

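```bash
python3 - <<'E'
import cv2
a=cv2.imread('pics/scene0.png')[120:250,255:455]
cv2.imwrite('pics/scene0z.png',cv2.resize(a,None,fx=4,fy=4,interpolation=cv2.INTER_CUBIC))
b=cv2.imread('pics/side0.png')[125:315,290:450]
cv2.imwrite('pics/side0z.png',cv2.resize(b,None,fx=3.15,fy=3.15,interpolation=cv2.INTER_CUBIC))
E
```

```text
(no output)
```

View pics/scene0z.png

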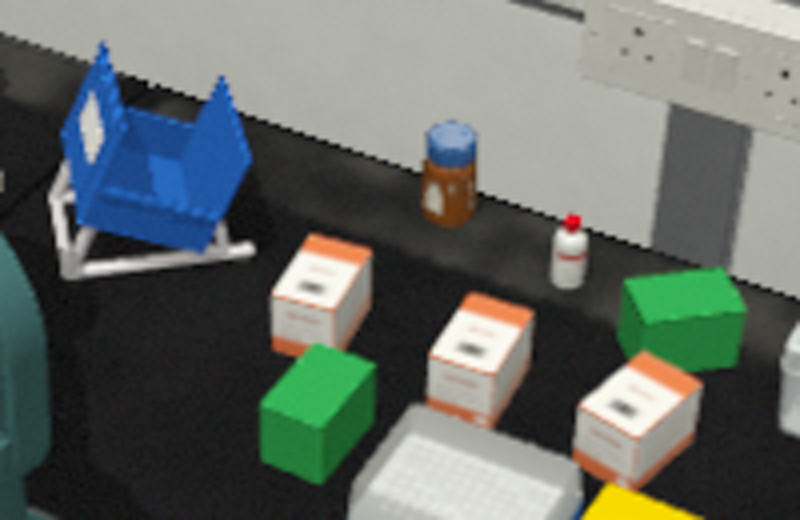

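View pics/side0z.png

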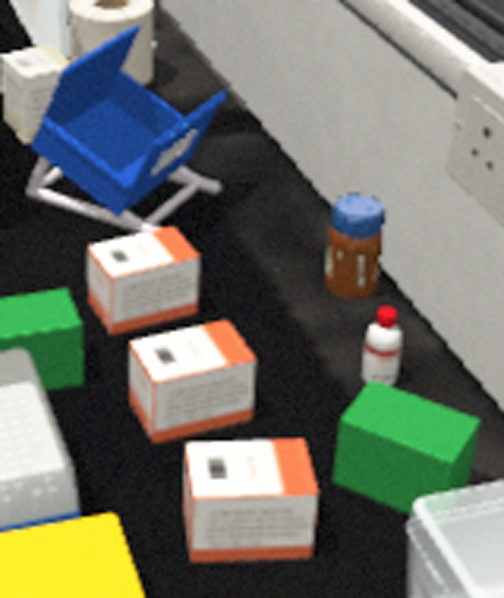

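```bash
cat > h.py <<'E'
import cv2,numpy as np
from scipy.optimize import least_squares
from scipy.spatial.transform import Rotation as Ro
from station import arm
C={}
def cam(n):
    if n=='wrist' or n not in C: C[n]=arm.camera_info(n)
    return C[n]
def proj(n,P):
    c=cam(n);return cv2.projectPoints(np.array(P,float).reshape(-1,3),np.array(c['rvec'],float),np.array(c['tvec'],float),np.array(c['mtx'],float),None)[0].reshape(-1,2)
def onplane(n,uv,z):
    c=cam(n);R=cv2.Rodrigues(np.array(c['rvec'],float))[0];o=-R.T@np.array(c['tvec'],float).ravel()
    d=R.T@np.linalg.inv(c['mtx'])@np.array([uv[0],uv[1],1.]);return o+d*(z-o[2])/d[2]
sc=lambda p:(p[0]/4+255-.37,p[1]/4+120-.37)
sd=lambda p:(p[0]/3.15+290-.34,p[1]/3.15+125-.34)
E
python3 - <<'E'
from h import *
top={'A':([(310,235),(372,247),(272,295)],[(88,240),(182,230),(199,262),(104,280)]),
'B':([(470,292),(533,308),(430,347)],[(130,338),(237,322),(254,362),(148,382)]),
'C':([(643,352),(701,383),(577,408)],[(185,440),(305,438),(317,487),(187,493)])}
for k,(a,b) in top.items():
    obs=[('scene',sc(p)) for p in a]+[('side',sd(p)) for p in b]
    print(k,[np.round(onplane(n,u,.062)[:2],3).tolist() for n,u in obs])
    # side order: near-robot/+y ; far/+y ; far/-y ; near/-y ; scene: far/+y?, far -y, near +y
    cor=[(1,1),(1,-1),(-1,1)]+[(-1,1),(1,1),(1,-1),(-1,-1)]
    def f(p):
        r=[]
        for (n,u),(i,j) in zip(obs,cor):
            c,s=np.cos(p[2]),np.sin(p[2]);x,y=i*.0425,j*.028
            r+=list(proj(n,[p[0]+c*x-s*y,p[1]+s*x+c*y,.062])[0]-u)
        return r
    m=np.mean([onplane(n,u,.062)[:2] for n,u in obs],0)
    q=least_squares(f,[*m,0]);print(k,np.round(q.x,4),'rms px',np.sqrt(np.mean(q.fun**2)))
obs=[('scene',sc(p),t) for p,t in [((103,42),(59,-69,104)),((65,130),(59,69,104)),((222,78),(-59,-69,104)),((250,158),(-59,69,104)),((210,250),(-59,69,0)),((80,218),(59,69,0))]]
obs+=[('side',sd(p),t) for p,t in [((135,28),(59,-69,104)),((62,75),(59,69,104)),((222,93),(-59,-69,104)),((140,158),(-59,69,104)),((122,212),(-59,69,0)),((33,145),(59,69,0))]]
def rot(p):return Ro.from_euler('ZY',[p[3],-np.radians(25)])
def f(p):
    R=rot(p);return np.concatenate([proj(n,R.apply(np.array(t)/1e3)+p[:3])[0]-u for n,u,t in obs])
q=least_squares(f,[.45,.2,.08,1.6]);print('tote',np.round(q.x,4));print(np.round(q.fun.reshape(-1,2),1).tolist());print(rot(q.x).as_matrix().round(3))
for nm,a,b in [('amber',(448,217),(351,288)),('small',(568,283),(380,380))]:
    print(nm,onplane('scene',sc(a),0).round(3),onplane('side',sd(b),0).round(3))
s=arm.sense();print(Ro.from_quat(s['ee_rot']).as_matrix().round(3))
E
```

```text
A [[0.482, -0.046], [0.494, -0.1], [0.397, -0.059], [0.401, -0.05], [0.488, -0.057], [0.485, -0.112], [0.398, -0.116]]
A [ 0.4434 -0.0809  0.0467] rms px 1.0682385291062746
B [[0.482, -0.199], [0.489, -0.252], [0.405, -0.201], [0.397, -0.203], [0.487, -0.206], [0.481, -0.259], [0.395, -0.26]]
B [ 0.4407 -0.2295 -0.0099] rms px 0.9499844735157139
C [[0.483, -0.351], [0.472, -0.404], [0.398, -0.332], [0.401, -0.33], [0.485, -0.352], [0.473, -0.4], [0.386, -0.382]]
C [ 0.4359 -0.3667 -0.2427] rms px 0.6628717157349413
tote [0.4746 0.1425 0.0403 2.2386]
[[-1.1, -0.3], [11.2, 0.1], [-0.4, -0.1], [-2.9, 2.3], [-4.6, 2.0], [-3.5, 1.6], [2.2, -0.7], [-0.6, -1.4], [1.6, 0.4], [3.1, -3.9], [-2.7, 1.5], [-1.0, -0.1]]
[[-0.561 -0.785  0.262]
 [ 0.712 -0.619 -0.332]
 [ 0.423  0.     0.906]]
amber [ 0.635 -0.103  0.   ] [ 0.639 -0.105  0.   ]
small [ 0.603 -0.237  0.   ] [ 0.605 -0.237  0.   ]
[[-0.     0.298  0.955]
 [-0.001  0.955 -0.298]
 [-1.    -0.001  0.   ]]
```

```bash
python3 - <<'E'
import cv2
a=cv2.imread('pics/scene0.png')[125:195,260:325]
b=cv2.imread('pics/side0.png')[125:205,290:370]
a=cv2.resize(a,(520,560),interpolation=cv2.INTER_CUBIC)
cv2.imwrite('pics/toteA.png',a)
cv2.imwrite('pics/toteB.png',cv2.resize(b,(560,560),interpolation=cv2.INTER_CUBIC))
E
```

```text
(no output)
```

View pics/toteA.png

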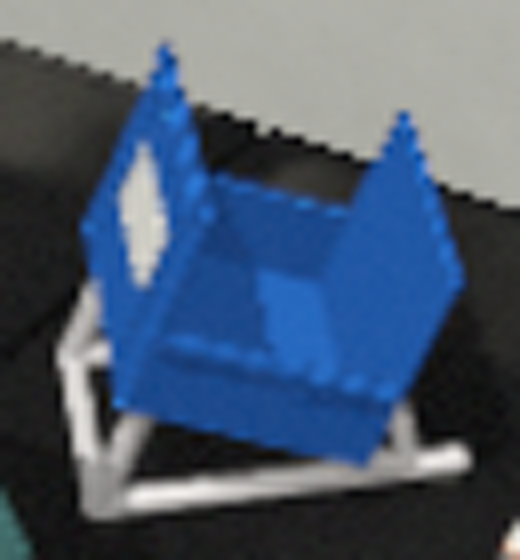

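View pics/toteB.png

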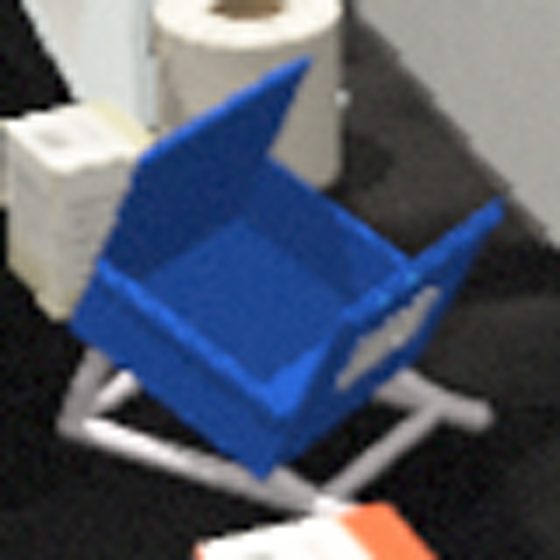

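```bash
python3 - <<'E'
from h import *
A=lambda p:(p[0]/8+260-.44,p[1]/8+125-.44)
B=lambda p:(p[0]/7+290-.43,p[1]/7+125-.43)
obs=[('scene',A(p),t) for p,t in [((165,42),(59,-69,104)),((208,208),(59,69,104)),((86,230),(59,-69,0)),((120,407),(59,69,0)),((403,108),(-59,-69,104)),((465,280),(-59,69,104)),((362,467),(-59,69,0))]]
obs+=[('side',B(p),t) for p,t in [((310,58),(59,-69,104)),((138,155),(59,69,104)),((503,205),(-59,-69,104)),((342,312),(-59,69,104)),((265,477),(-59,69,0)),((73,325),(59,69,0))]]
def rot(p):return Ro.from_euler('ZY',[p[3],-np.radians(25)])
def f(p):
    R=rot(p);return np.concatenate([proj(n,R.apply(np.array(t)/1e3)+p[:3])[0]-u for n,u,t in obs])
for y0 in (1.2,2.2):
    q=least_squares(f,[.45,.2,.08,y0]);print('tote',np.round(q.x,4),np.sqrt(np.mean(q.fun**2)));print(np.round(q.fun.reshape(-1,2),1).tolist())
def g(p):
    R=Ro.from_rotvec(p[3:]);return np.concatenate([proj(n,R.apply(np.array(t)/1e3)+p[:3])[0]-u for n,u,t in obs])
q2=least_squares(g,[*q.x[:3],*rot(q.x).as_rotvec()]);print(np.round(q2.x,4),np.sqrt(np.mean(q2.fun**2)),Ro.from_rotvec(q2.x[3:]).as_matrix().round(3))
E
```

```text
tote [0.4721 0.1322 0.0476 2.2914] 0.5618686870366608
[[-0.1, -0.4], [-0.4, 1.2], [-0.5, -0.5], [-0.5, 0.4], [0.6, -0.3], [-0.4, 0.4], [0.7, 0.3], [0.0, -1.0], [0.2, -0.0], [0.6, -0.8], [0.9, 0.9], [-0.2, 0.5], [-0.7, -0.3]]
tote [0.4721 0.1322 0.0476 2.2914] 0.5618686870364575
[[-0.1, -0.4], [-0.4, 1.2], [-0.5, -0.5], [-0.5, 0.4], [0.6, -0.3], [-0.4, 0.4], [0.7, 0.3], [0.0, -1.0], [0.2, -0.0], [0.6, -0.8], [0.9, 0.9], [-0.2, 0.5], [-0.7, -0.3]]
[ 0.4714  0.131   0.047   0.5005 -0.1951  2.2428] 0.47578216499043574 [[-0.592 -0.752  0.29 ]
 [ 0.69  -0.659 -0.298]
 [ 0.415  0.023  0.909]]
```

```bash
python3 -m creep '[{"fingers":8.5,"delta_pos":[1.5,-3,1],"twist":0.07},{"fingers":8.5,"delta_pos":[3,-6.5,2],"twist":0.14},{"fingers":8.5,"delta_pos":[4.5,-10,3],"twist":0.21},{"fingers":8.5,"delta_pos":[6,-13.5,4],"twist":0.28},{"fingers":8.5,"delta_pos":[7,-17,5],"twist":0.35}]' 120
python3 -m creep '[{"fingers":8.5,"delta_pos":[1.5,-4,0],"twist":0},{"fingers":8.5,"delta_pos":[3,-8,0],"twist":0},{"fingers":8.5,"delta_pos":[4.5,-12,0],"twist":0},{"fingers":8.5,"delta_pos":[6,-16,0],"twist":0},{"fingers":8.5,"delta_pos":[7.5,-20,0],"twist":0}]'
```

```text
time: 0.57
eef_pos: [0.2573, 0.4245, 0.2814]
ee_rot: [-0.018, 0.707, 0.017, 0.707]
contact_force: [0.8, 0.2, 1.0]
opening: 0.085
time: 0.98
eef_pos: [0.3296, 0.2295, 0.2813]
ee_rot: [-0.017, 0.707, 0.017, 0.707]
contact_force: [2.1, 0.6, 0.4]
opening: 0.085
```

```bash
python3 -m creep '[{"fingers":8.5,"delta_pos":[0.5,-3,0],"twist":0},{"fingers":8.5,"delta_pos":[1,-6,0],"twist":0},{"fingers":8.5,"delta_pos":[1.5,-9,0],"twist":0},{"fingers":8.5,"delta_pos":[1.5,-10,0],"twist":0},{"fingers":8.5,"delta_pos":[1.5,-10,0],"twist":0}]'
python3 - <<'E'
from h import *
import json
s=arm.sense();c=arm.camera_info('wrist')
im=arm.snapshot('wrist')[:,:,::-1]
cv2.imwrite('pics/w1.png',im)
json.dump({k:np.array(v).tolist() for k,v in c.items()},open('w1.json','w'))
print(s['eef_pos'])
E
```

```text
time: 1.4
eef_pos: [0.3446, 0.1295, 0.2814]
ee_rot: [-0.015, 0.707, 0.016, 0.707]
contact_force: [0.2, 0.1, 0.8]
opening: 0.0851
[0.34460259 0.12954199 0.28137163]
```

View pics/w1.png

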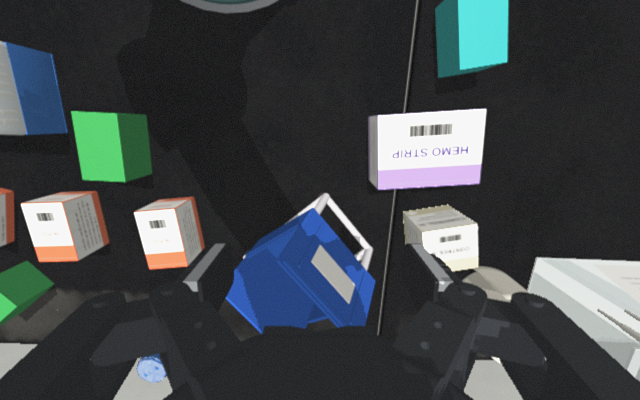

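```bash
python3 - <<'E'
from h import *
import json
im=cv2.imread('pics/w1.png');c=json.load(open('w1.json'))
C['w']=c
def pj(P):return proj('w',P)
im=cv2.resize(im,None,fx=2,fy=2,interpolation=cv2.INTER_CUBIC)
R=Ro.from_euler('ZY',[2.2914,-np.radians(25)]);t=np.array([.4721,.1322,.0476])
for i in (59,-59):
    q=pj(R.apply(np.array([(i,-69,0),(i,69,0),(i,69,104),(i,-69,104)])/1e3)+t)
    cv2.polylines(im,[np.int32(q*2)],True,(0,255,255) if i>0 else (0,128,255),1)
for x,y,a in [(.4434,-.0809,.0467),(.4407,-.2295,-.0099),(.4359,-.3667,-.2427)]:
    Rz=Ro.from_euler('Z',a)
    for z in (0,.062):
        q=pj(Rz.apply(np.array([(.0425,.028,z),(.0425,-.028,z),(-.0425,-.028,z),(-.0425,.028,z)]))+[x,y,0])
        cv2.polylines(im,[np.int32(q*2)],True,(0,255,0),1)
cv2.imwrite('pics/w1o.png',im[320:720,0:800])
E
```

```text
(no output)
```

View pics/w1o.png

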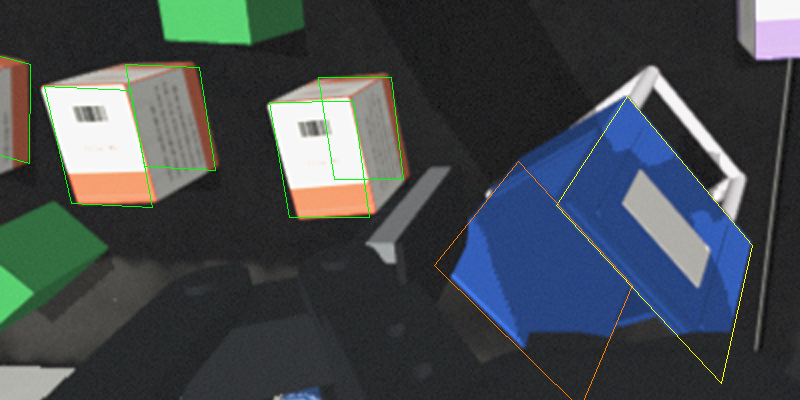

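```bash
python3 - <<'E'
from h import *
import json
C['w']=json.load(open('w1.json'))
im=cv2.imread('pics/w1.png')[180:350,210:400]
cv2.imwrite('pics/w1t.png',cv2.resize(im,None,fx=4,fy=4,interpolation=cv2.INTER_CUBIC))
R=Ro.from_euler('ZY',[2.2914,-np.radians(25)]);t=np.array([.4721,.1322,.0476])
for p in [(-59,69,0),(59,69,0),(59,-69,0),(59,65,104),(59,69,104),(-59,65,104),(-55,65,104),(-59,69,44),(-59,69,104),(-55,-65,104)]:
    print(p,((proj('w',R.apply(np.array(p)/1e3)+t)[0]-[210,180])*4+1.5).round(0))
E
```

```text
(-59, 69, 0) [199. 245.]
(59, 69, 0) [416. 115.]
(59, -69, 0) [666. 412.]
(59, 65, 104) [285. 343.]
(59, 69, 104) [274. 332.]
(-59, 65, 104) [ 41. 462.]
(-55, 65, 104) [ 47. 458.]
(-59, 69, 44) [137. 322.]
(-59, 69, 104) [ 31. 453.]
(-55, -65, 104) [323. 729.]
```

View pics/w1t.png

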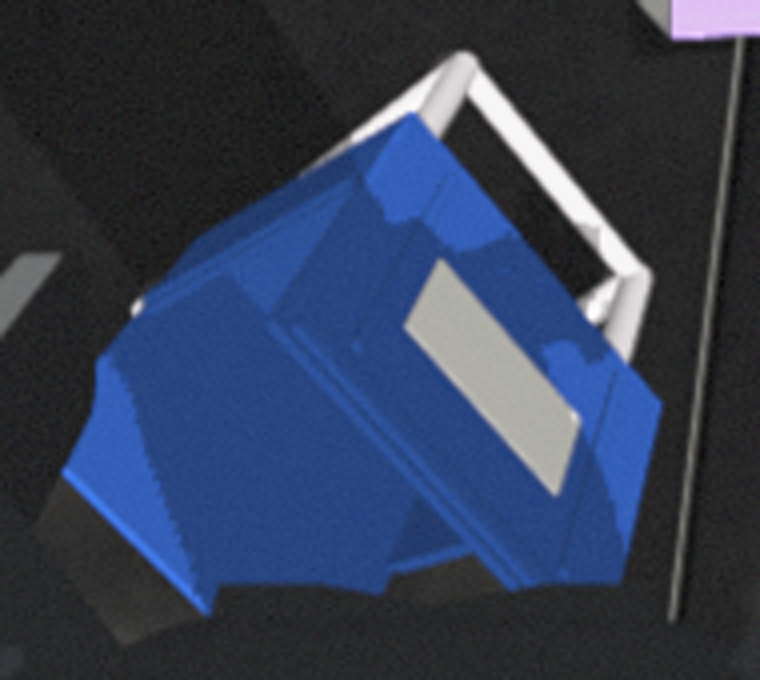

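```bash
python3 - <<'E'
from h import *
s=arm.sense();R=Ro.from_quat(s['ee_rot']).as_matrix();print(np.degrees(np.arctan2(R[1,1],R[0,1])), R.round(3).tolist())
E
python3 -m creep '[{"fingers":8.5,"delta_pos":[2.1,-3.5,0],"twist":0},{"fingers":8.5,"delta_pos":[4.1,-7,0],"twist":0},{"fingers":8.5,"delta_pos":[6.1,-10.5,0],"twist":0},{"fingers":8.5,"delta_pos":[8.1,-14,0],"twist":0},{"fingers":8.5,"delta_pos":[10.1,-17.5,-1],"twist":0}]'
python3 -m creep '[{"fingers":8.5,"delta_pos":[2,-3.4,-1],"twist":0},{"fingers":8.5,"delta_pos":[2,-3.4,-5],"twist":0},{"fingers":8.5,"delta_pos":[2,-3.4,-9],"twist":0},{"fingers":8.5,"delta_pos":[2,-3.4,-12],"twist":0},{"fingers":8.5,"delta_pos":[2,-3.4,-12],"twist":0}]'
python3 - <<'E'
from h import *
s=arm.sense();R=Ro.from_quat(s['ee_rot']).as_matrix();print(np.degrees(np.arctan2(R[1,1],R[0,1])),s['eef_pos'],s['contact_force'])
cv2.imwrite('pics/w2.png',arm.snapshot('wrist')[:,:,::-1])
E
```

```text
92.61077452938152 [[0.0, -0.046, 0.999], [0.0, 0.999, 0.046], [-1.0, 0.0, 0.0]]
time: 1.87
eef_pos: [0.4473, -0.044, 0.2725]
ee_rot: [-0.017, 0.706, 0.018, 0.708]
contact_force: [1.3, 1.5, 0.3]
opening: 0.085
time: 2.28
eef_pos: [0.4631, -0.0761, 0.1463]
ee_rot: [-0.018, 0.71, 0.017, 0.704]
contact_force: [-0.4, 0.0, -0.1]
opening: 0.085
92.78678436084643 [ 0.46312955 -0.07606182  0.14631747] [-0.4257942   0.04050398 -0.11840392]
```

View pics/w2.png

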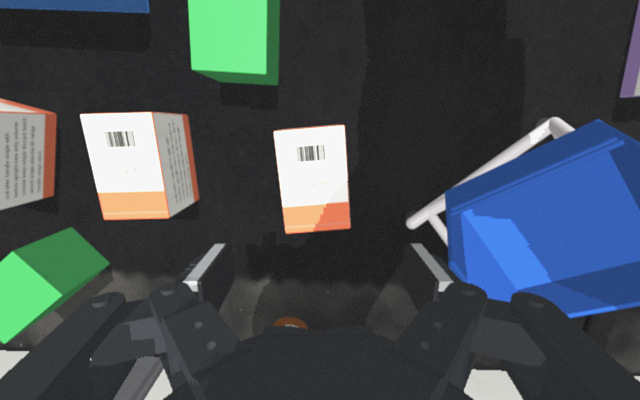

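```bash
python3 -m creep '[{"fingers":8.5,"delta_pos":[0,0,-3],"twist":0},{"fingers":8.5,"delta_pos":[0,0,-6],"twist":0},{"fingers":8.5,"delta_pos":[0,0,-9],"twist":0},{"fingers":8.5,"delta_pos":[0,0,-11.5],"twist":0},{"fingers":8.5,"delta_pos":[0,0,-12.1],"twist":0}]'
python3 -m creep '[{"fingers":8,"delta_pos":[0,0,0],"twist":0},{"fingers":6.5,"delta_pos":[0,0,0],"twist":0},{"fingers":5,"delta_pos":[0,0,0],"twist":0},{"fingers":4,"delta_pos":[0,0,0],"twist":0},{"fingers":4,"delta_pos":[0,0,0],"twist":0}]' 120
python3 -m creep '[{"fingers":4,"delta_pos":[0,0,0],"twist":0},{"fingers":4,"delta_pos":[0,0,1],"twist":0},{"fingers":4,"delta_pos":[0,0,3],"twist":0},{"fingers":4,"delta_pos":[0,0,5],"twist":0},{"fingers":4,"delta_pos":[0,0,5],"twist":0}]' 120
python3 -m creep '[{"fingers":4,"delta_pos":[0,0,0],"twist":0},{"fingers":4,"delta_pos":[0,0,0],"twist":0},{"fingers":4,"delta_pos":[0,0,0],"twist":0},{"fingers":4,"delta_pos":[0,0,0],"twist":0},{"fingers":4,"delta_pos":[0,0,0],"twist":0}]' 120
python3 - <<'E'
from h import *
s=arm.sense();print(s['contact_force'],s['wrist_torque'])
cv2.imwrite('pics/w3.png',arm.snapshot('wrist')[:,:,::-1])
cv2.imwrite('pics/s3.png',arm.snapshot('side')[:,:,::-1])
print(arm.sense()['contact_force'])
E
```

```text
time: 2.75
eef_pos: [0.4657, -0.0763, 0.0292]
ee_rot: [-0.017, 0.707, 0.018, 0.706]
contact_force: [-0.7, 0.3, -1.2]
opening: 0.0851
time: 3.17
eef_pos: [0.4671, -0.0775, 0.033]
ee_rot: [-0.017, 0.706, 0.017, 0.708]
contact_force: [-8.7, 1.4, 34.6]
opening: 0.0541
time: 3.58
eef_pos: [0.4673, -0.0776, 0.0841]
ee_rot: [-0.017, 0.705, 0.017, 0.709]
contact_force: [2.3, -0.3, -7.1]
opening: 0.0537
time: 4.0
eef_pos: [0.4651, -0.0776, 0.0797]
ee_rot: [-0.017, 0.707, 0.017, 0.707]
contact_force: [1.1, 0.1, -8.1]
opening: 0.0535
[ 1.06664834  0.07445784 -8.14791012] [ 0.00095602 -0.24025482 -0.02389994]
[-0.32458299  0.5542408  -7.08680102]
```

View pics/s3.png

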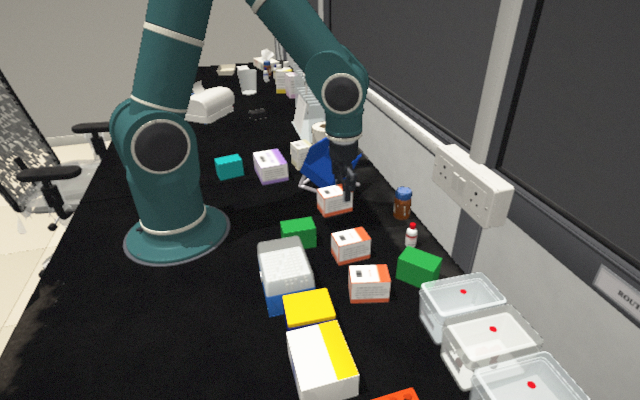

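View pics/w3.png

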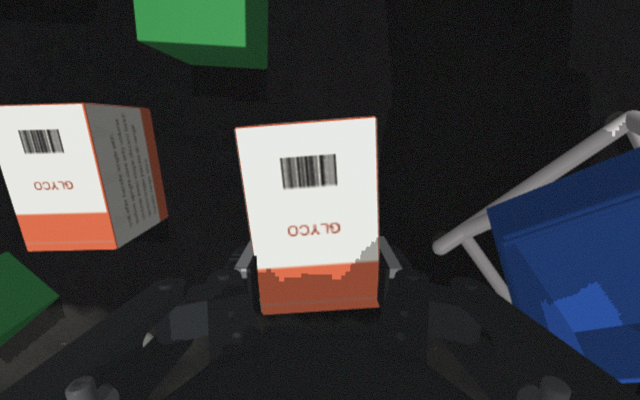

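```bash
python3 -m creep '[{"fingers":4,"delta_pos":[0,0,3],"twist":-0.12},{"fingers":4,"delta_pos":[0,0,6],"twist":-0.24},{"fingers":4,"delta_pos":[0,0,9],"twist":-0.36},{"fingers":4,"delta_pos":[0,0,12],"twist":-0.48},{"fingers":4,"delta_pos":[0,0,15],"twist":-0.6}]' 120
python3 -m creep '[{"fingers":4,"delta_pos":[0,0,2],"twist":-0.12},{"fingers":4,"delta_pos":[0,0,4],"twist":-0.24},{"fingers":4,"delta_pos":[0,0,5],"twist":-0.31},{"fingers":4,"delta_pos":[0,0,5],"twist":-0.31},{"fingers":4,"delta_pos":[0,0,5],"twist":-0.31}]' 120
python3 - <<'E'
from h import *
for _ in range(4):
    s=arm.sense();print(s['contact_force'].round(2) if hasattr(s['contact_force'],'round') else s['contact_force']);arm.snapshot('wrist')
R=Ro.from_quat(s['ee_rot']).as_matrix();print(np.degrees(np.arctan2(R[1,1],R[0,1])),s['eef_pos'])
cv2.imwrite('pics/s4.png',arm.snapshot('side')[:,:,::-1][50:250,250:450])
E
```

```text
time: 4.52
eef_pos: [0.465, -0.0778, 0.2314]
ee_rot: [0.195, 0.68, -0.195, 0.679]
contact_force: [1.1, 1.1, -6.8]
opening: 0.0535
time: 4.93
eef_pos: [0.4654, -0.0773, 0.2799]
ee_rot: [0.295, 0.643, -0.295, 0.643]
contact_force: [-1.0, -0.1, -8.9]
opening: 0.0537
[-0.96 -0.08 -8.85]
[-0.48  0.31 -8.31]
[-0.66  1.16 -7.41]
[-0.21 -0.44 -7.4 ]
40.67959341371939 [ 0.46497453 -0.07753014  0.27922082]
```

```bash
python3 - <<'E'
from h import *
import json
json.dump({k:np.array(v).tolist() for k,v in arm.camera_info('wrist').items()},open('w4.json','w'))
im=arm.snapshot('wrist')[:,:,::-1]
cv2.imwrite('pics/w4.png',im); cv2.imwrite('pics/w4z.png',cv2.resize(im[100:330,210:410],None,fx=2.6,fy=2.6,interpolation=cv2.INTER_CUBIC))
cv2.imwrite('pics/s4.png',cv2.resize(cv2.imread('pics/s4.png'),None,fx=3,fy=3,interpolation=cv2.INTER_CUBIC))
E
```

```text
(no output)
```

View pics/w4z.png

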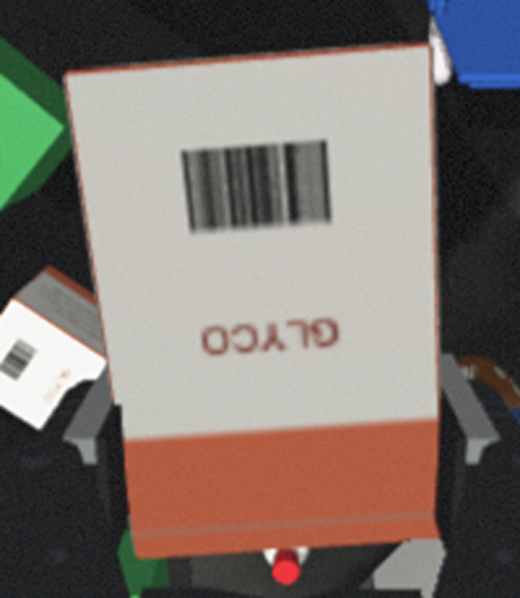

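View pics/s4.png

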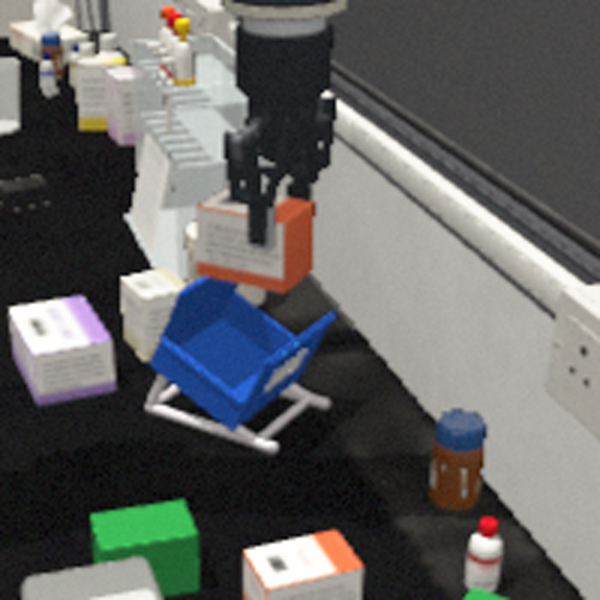

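```bash
python3 - <<'E'
from h import *
import json
C['w']=json.load(open('w4.json'))
uv=np.array([(67,73),(428,45),(437,540),(135,557)],float)/2.6+[209.7,99.7]
X=np.array([(-42.5,-28,31),(-42.5,28,31),(42.5,28,31),(42.5,-28,31)])/1e3
s=arm.sense();Rt=Ro.from_quat(s['ee_rot']);tcp=np.array(s['eef_pos'])
f=lambda p:(proj('w',Ro.from_rotvec(p[3:]).apply(X)+p[:3])-uv).ravel()
q=least_squares(f,[*(tcp+[0,0,0]),0,0,-.86]);print(q.x.round(4),q.fun.round(1))
Rc=Ro.from_rotvec(q.x[3:]);print('carton z',Rc.apply([0,0,1]).round(3),'yaw',np.degrees(np.arctan2(*Rc.apply([1,0,0])[1::-1])),'pitch x',Rc.apply([1,0,0]).round(3))
gp=tcp+[0,0,arm.grip_depth];print('tcp',tcp.round(4),'grasp pt in carton',Rc.inv().apply(gp-q.x[:3]).round(4))
E
```

```text
[ 0.4484 -0.0611  0.2743 -0.0022 -0.0404 -0.7885] [-0.1  0.3  0.   0.6  1.6 -0.5 -1.5 -0.6]
carton z [-0.035  0.017  0.999] yaw -45.20022395154117 pitch x [ 0.704 -0.709  0.037]
tcp [ 0.4652 -0.0776  0.2796] grasp pt in carton [0.0245 0.0006 0.0231]
```

```bash
python3 -m creep '[{"fingers":4,"delta_pos":[0.9,3.9,0],"twist":0},{"fingers":4,"delta_pos":[1.8,7.8,0],"twist":0},{"fingers":4,"delta_pos":[2.7,11.7,0],"twist":0},{"fingers":4,"delta_pos":[3.6,15.6,0],"twist":0},{"fingers":4,"delta_pos":[3.9,17.1,0],"twist":0}]' 120
python3 -m creep '[{"fingers":4,"delta_pos":[0,0,-2],"twist":0},{"fingers":4,"delta_pos":[0,0,-4],"twist":0},{"fingers":4,"delta_pos":[0,0,-6],"twist":0},{"fingers":4,"delta_pos":[0,0,-7],"twist":0},{"fingers":4,"delta_pos":[0,0,-7],"twist":0}]' 120
python3 - <<'E'
from h import *
s=arm.sense();print(s['eef_pos'],s['contact_force'])
for n in ['scene','side']:
    im=arm.snapshot(n)[:,:,::-1]
    im=im[100:200,240:340] if n=='scene' else im[90:210,280:400]
    cv2.imwrite(f'pics/{n}5.png',cv2.resize(im,(600,600),interpolation=cv2.INTER_CUBIC))
E
```

```text
time: 5.65
eef_pos: [0.5048, 0.0993, 0.2795]
ee_rot: [0.294, 0.644, -0.294, 0.643]
contact_force: [-0.0, 0.4, -7.4]
opening: 0.0536
time: 6.07
eef_pos: [0.5035, 0.0931, 0.2083]
ee_rot: [0.295, 0.643, -0.297, 0.642]
contact_force: [-0.8, 0.2, -6.8]
opening: 0.0531
[0.5035     0.09312441 0.20826444] [-0.7901893   0.20727284 -6.82582464]
```

View pics/side5.png

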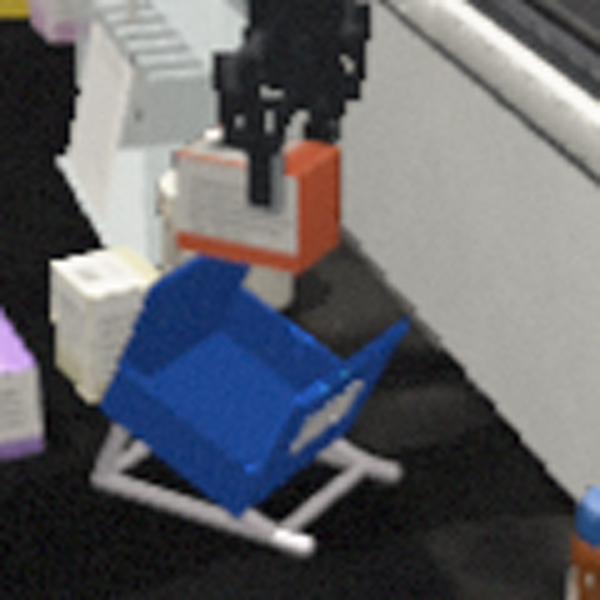

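View pics/scene5.png

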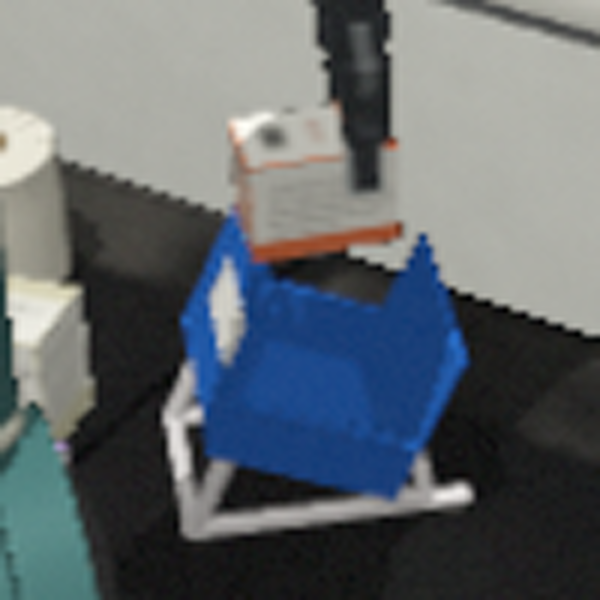

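```bash
python3 -m creep '[{"fingers":4,"delta_pos":[0,0,-0.4],"twist":0},{"fingers":4,"delta_pos":[0,0,-0.8],"twist":0},{"fingers":4,"delta_pos":[0,0,-1.1],"twist":0},{"fingers":4,"delta_pos":[0,0,-1.3],"twist":0},{"fingers":4,"delta_pos":[0,0,-1.3],"twist":0}]' 50
```

```text
time: 6.58
eef_pos: [0.5051, 0.093, 0.1978]
ee_rot: [0.296, 0.642, -0.296, 0.643]
contact_force: [-0.5, -3.6, 5.0]
opening: 0.0534
```

```bash
python3 -m creep '[{"fingers":4,"delta_pos":[0.15,-0.15,-0.4],"twist":0},{"fingers":4,"delta_pos":[0.3,-0.3,-0.8],"twist":0},{"fingers":4,"delta_pos":[0.45,-0.5,-1.2],"twist":0},{"fingers":4,"delta_pos":[0.55,-0.65,-1.5],"twist":0},{"fingers":4,"delta_pos":[0.55,-0.65,-1.5],"twist":0}]' 40
python3 - <<'E'
from h import *
s=arm.sense();print(s['eef_pos'],s['contact_force'])
for n in ['scene','side']:
    im=arm.snapshot(n)[:,:,::-1]
    im=im[100:200,240:340] if n=='scene' else im[90:210,280:400]
    cv2.imwrite(f'pics/{n}6.png',cv2.resize(im,(400,400),interpolation=cv2.INTER_CUBIC))
cv2.imwrite('pics/b6.png',np.hstack([cv2.imread('pics/scene6.png'),cv2.imread('pics/side6.png')]))
E
```

```text
time: 7.0
eef_pos: [0.5115, 0.086, 0.1833]
ee_rot: [0.297, 0.641, -0.296, 0.643]
contact_force: [1.8, -6.0, 12.3]
opening: 0.0535
[0.51149593 0.0860468  0.18328711] [ 1.80898128 -5.99158105 12.34538491]
```

View pics/b6.png

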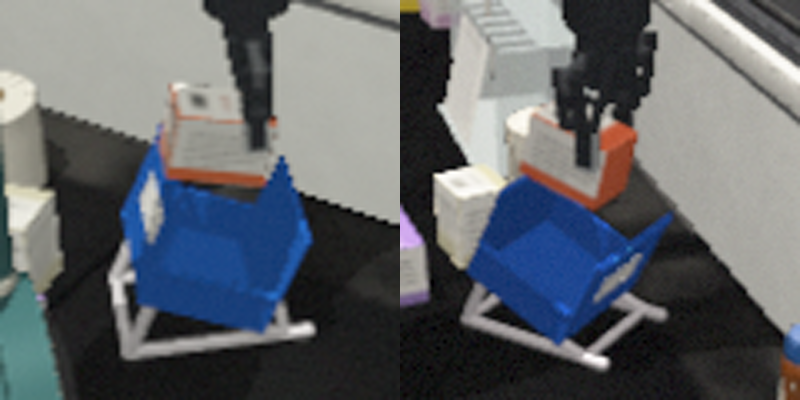

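Tilting about the pads works. Continue to about 25°.

```bash
python3 -m creep '[{"fingers":4,"delta_pos":[0.1,-0.15,-0.3],"twist":0},{"fingers":4,"delta_pos":[0.2,-0.3,-0.6],"twist":0},{"fingers":4,"delta_pos":[0.3,-0.4,-0.9],"twist":0},{"fingers":4,"delta_pos":[0.4,-0.5,-1.2],"twist":0},{"fingers":4,"delta_pos":[0.4,-0.5,-1.3],"twist":0}]' 40
python3 - <<'E'
from h import *
s=arm.sense();print(s['eef_pos'],s['contact_force'])
for n in ['scene','side']:
    im=arm.snapshot(n)[:,:,::-1]
    im=im[100:200,240:340] if n=='scene' else im[90:210,280:400]
    cv2.imwrite(f'pics/{n}7.png',cv2.resize(im,(400,400),interpolation=cv2.INTER_CUBIC))
cv2.imwrite('pics/b7.png',np.hstack([cv2.imread('pics/scene7.png'),cv2.imread('pics/side7.png')]))
E
```

```text
time: 7.52
eef_pos: [0.5157, 0.081, 0.1703]
ee_rot: [0.296, 0.641, -0.296, 0.643]
contact_force: [5.4, -7.7, 9.7]
opening: 0.0535
[0.51573453 0.08102884 0.17031005] [ 5.38932692 -7.67598094  9.65134197]
```

View pics/b7.png

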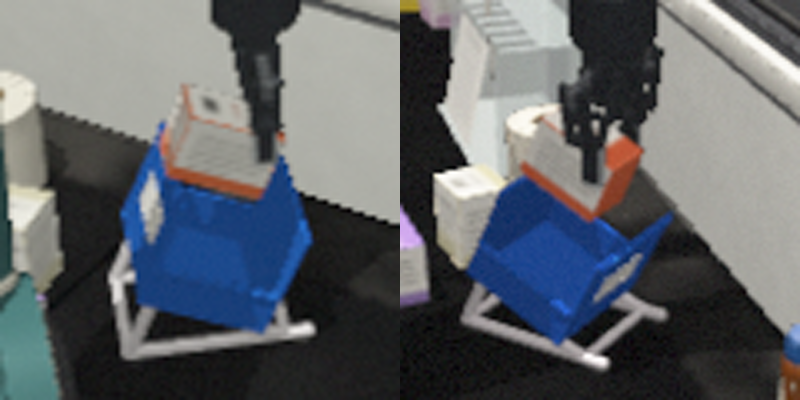

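```bash
python3 -m creep '[{"fingers":4,"delta_pos":[0,0,0],"twist":0},{"fingers":4,"delta_pos":[0,0,0],"twist":0},{"fingers":4,"delta_pos":[0.2,-0.2,0.8],"twist":0},{"fingers":4,"delta_pos":[0.4,-0.4,1.6],"twist":0},{"fingers":4,"delta_pos":[0.7,-0.7,2.0],"twist":0}]' 120
python3 - <<'E'
from h import *
import json
s=arm.sense();print(s['eef_pos'],s['contact_force'])
json.dump({k:np.array(v).tolist() for k,v in arm.camera_info('wrist').items()},open('w8.json','w'))
im=arm.snapshot('wrist')[:,:,::-1]; cv2.imwrite('pics/w8z.png',cv2.resize(im[60:330,190:430],None,fx=2.2,fy=2.2,interpolation=cv2.INTER_CUBIC))
E
```

```text
time: 8.03
eef_pos: [0.5214, 0.0751, 0.1904]
ee_rot: [0.296, 0.642, -0.295, 0.642]
contact_force: [1.0, -0.5, -7.2]
opening: 0.053
[0.52136205 0.07507447 0.19041298] [ 0.99669596 -0.46037245 -7.22172937]
```

View pics/w8z.png

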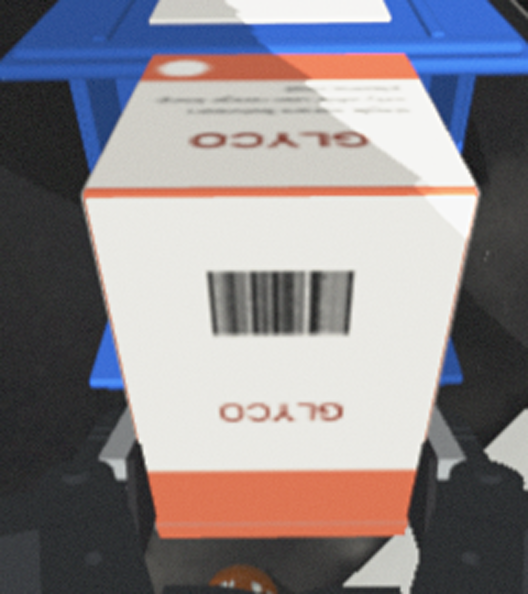

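```bash
cat > fit.py <<'E'
from h import *
import json
T0=np.array([.471,.131,.046]);RT=Ro.from_euler('ZY',[2.285,-np.radians(25)])
def fit(camf,uv,sc_,off,tcp,yaw):
    C['w']=json.load(open(camf))
    uv=np.array(uv,float)/sc_+np.array(off)-.5*(1-1/sc_)
    X=np.array([(-42.5,-28,31),(-42.5,28,31),(42.5,28,31),(42.5,-28,31),(-42.5,-28,-31),(-42.5,28,-31)])[:len(uv)]/1e3
    f=lambda p:(proj('w',(Ro.from_euler('Z',yaw)*Ro.from_rotvec(p[3:])).apply(X)+p[:3])-uv).ravel()
    q=least_squares(f,[*tcp,0,0.3,0]);Rc=Ro.from_euler('Z',yaw)*Ro.from_rotvec(q.x[3:])
    gp=np.array(tcp)+[0,0,arm.grip_depth]
    M=(RT.inv()*Rc).as_matrix()
    print('res',q.fun.round(1),'centre',q.x[:3].round(4));print('carton axes in tote\n',M.round(3))
    print('centre in tote mm',(RT.inv().apply(q.x[:3]-T0)*1e3).round(1),'grasp rel centre (tote mm)',(RT.inv().apply(gp-q.x[:3])*1e3).round(1),'grasp in carton',(Rc.inv().apply(gp-q.x[:3])*1e3).round(1))
    print('tilt err deg (about tote y)',np.degrees(np.arctan2(M[2,0],-M[0,0])).round(1))
    return q.x[:3],Rc
E
python3 - <<'E'
from fit import *
fit('w8.json',[(84,195),(478,193),(405,535),(158,537),(152,56),(405,53)],2.2,(190,60),[0.5214,0.0751,0.1904],-.86)
E
```

```text
res [-1.3 -0.1  1.1 -0.2  0.7 -1.2 -0.5 -1.1 -1.   0.9  1.   1.8] centre [0.4997 0.0996 0.1988]
carton axes in tote
 [[-0.999 -0.004  0.032]
 [ 0.003 -1.    -0.007]
 [ 0.032 -0.007  0.999]]
centre in tote mm [ 26.   -1.2 156.5] grasp rel centre (tote mm) [-25.3  -0.3  23.1] grasp in carton [26.   0.2 22.3]
tilt err deg (about tote y) 1.8
```

```bash
python3 -m creep '[{"fingers":4,"delta_pos":[1,-1.1,-0.7],"twist":0},{"fingers":4,"delta_pos":[1.96,-2.26,-1.4],"twist":0},{"fingers":4,"delta_pos":[1.4,-1.6,-3.2],"twist":0},{"fingers":4,"delta_pos":[0.85,-1,-5],"twist":0},{"fingers":4,"delta_pos":[0.3,-0.35,-6.8],"twist":0}]' 120
python3 - <<'E'
from fit import *
s=arm.sense();print(s['eef_pos'],s['contact_force'])
for n in ['scene','side']:
    im=arm.snapshot(n)[:,:,::-1]
    im=im[100:200,240:340] if n=='scene' else im[90:210,280:400]
    cv2.imwrite(f'pics/{n}9.png',cv2.resize(im,(400,400),interpolation=cv2.INTER_CUBIC))
cv2.imwrite('pics/b9.png',np.hstack([cv2.imread('pics/scene9.png'),cv2.imread('pics/side9.png')]))
E
```

```text
time: 8.5
eef_pos: [0.5239, 0.0714, 0.1205]
ee_rot: [0.296, 0.642, -0.296, 0.642]
contact_force: [0.2, 1.5, -8.6]
opening: 0.0531
[0.52394334 0.07136088 0.12052603] [ 0.18963699  1.46635844 -8.5571049 ]
```

View pics/b9.png

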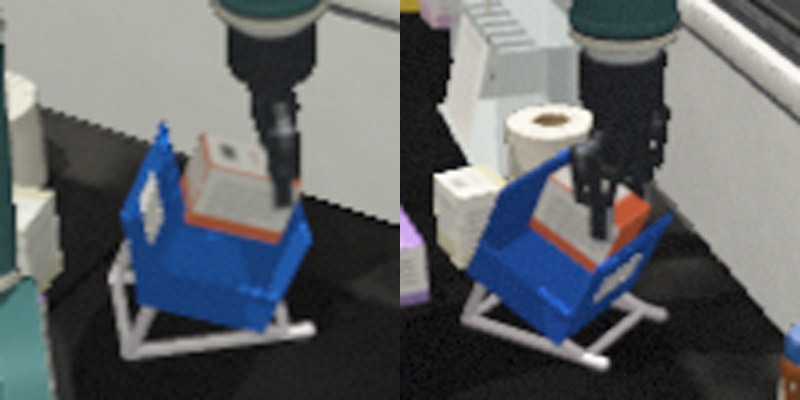

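```bash
python3 -m creep '[{"fingers":4,"delta_pos":[-0.39,0.45,-1.27],"twist":0},{"fingers":4,"delta_pos":[-0.78,0.9,-2.54],"twist":0},{"fingers":4,"delta_pos":[-1.11,1.28,-3.62],"twist":0},{"fingers":4,"delta_pos":[-1.33,1.54,-4.35],"twist":0},{"fingers":4,"delta_pos":[-1.44,1.66,-4.71],"twist":0}]' 120
python3 -m creep '[{"fingers":4,"delta_pos":[0,0,0],"twist":0},{"fingers":4,"delta_pos":[-0.08,0.1,-0.27],"twist":0},{"fingers":4,"delta_pos":[-0.14,0.16,-0.45],"twist":0},{"fingers":4,"delta_pos":[-0.2,0.22,-0.63],"twist":0},{"fingers":4,"delta_pos":[-0.2,0.22,-0.63],"twist":0}]' 120
```

```text
time: 9.02
eef_pos: [0.5094, 0.0883, 0.0737]
ee_rot: [0.295, 0.643, -0.296, 0.642]
contact_force: [0.3, 0.3, -7.4]
opening: 0.0531
time: 9.43
eef_pos: [0.5076, 0.0903, 0.0678]
ee_rot: [0.296, 0.642, -0.296, 0.642]
contact_force: [-0.5, 0.1, -8.8]
opening: 0.0532
```

```bash
python3 -m creep '[{"fingers":4,"delta_pos":[-0.06,0.06,-0.18],"twist":0},{"fingers":4,"delta_pos":[-0.11,0.13,-0.36],"twist":0},{"fingers":4,"delta_pos":[-0.14,0.16,-0.45],"twist":0},{"fingers":4,"delta_pos":[-0.14,0.16,-0.45],"twist":0},{"fingers":4,"delta_pos":[-0.14,0.16,-0.45],"twist":0}]' 60
```

```text
time: 9.85
eef_pos: [0.508, 0.0903, 0.0644]
ee_rot: [0.296, 0.641, -0.296, 0.643]
contact_force: [4.9, -11.6, 4.7]
opening: 0.0528
```

```bash
python3 -m creep '[{"fingers":4,"delta_pos":[0,0,0],"twist":0},{"fingers":4,"delta_pos":[0,0,0],"twist":0},{"fingers":4,"delta_pos":[-0.03,0.03,-0.1],"twist":0},{"fingers":4,"delta_pos":[-0.03,0.03,-0.1],"twist":0},{"fingers":4,"delta_pos":[-0.03,0.03,-0.1],"twist":0}]' 20
python3 -m creep '[{"fingers":5.4,"delta_pos":[0,0,0],"twist":0},{"fingers":5.6,"delta_pos":[0,0,0],"twist":0},{"fingers":5.9,"delta_pos":[0,0,0],"twist":0},{"fingers":6.3,"delta_pos":[0,0,0],"twist":0},{"fingers":6.6,"delta_pos":[0,0,0],"twist":0}]' 20
python3 - <<'E'
from fit import *
s=arm.sense();print(s['eef_pos'],s['contact_force'])
for n in ['scene','side']:
    im=arm.snapshot(n)[:,:,::-1]
    im=im[100:200,240:340] if n=='scene' else im[90:210,280:400]
    cv2.imwrite(f'pics/{n}10.png',cv2.resize(im,(400,400),interpolation=cv2.INTER_CUBIC))
cv2.imwrite('pics/b10.png',np.hstack([cv2.imread('pics/scene10.png'),cv2.imread('pics/side10.png')]))
E
```

```text
time: 10.27
eef_pos: [0.508, 0.0902, 0.0642]
ee_rot: [0.297, 0.641, -0.296, 0.643]
contact_force: [-0.8, -13.2, 25.1]
opening: 0.053
time: 10.68
eef_pos: [0.5059, 0.0924, 0.0624]
ee_rot: [0.296, 0.642, -0.296, 0.642]
contact_force: [-0.2, -0.2, -0.0]
opening: 0.0664
[0.50592542 0.0924413  0.06241653] [-0.18175856 -0.15988143 -0.01403247]
```

View pics/b10.png

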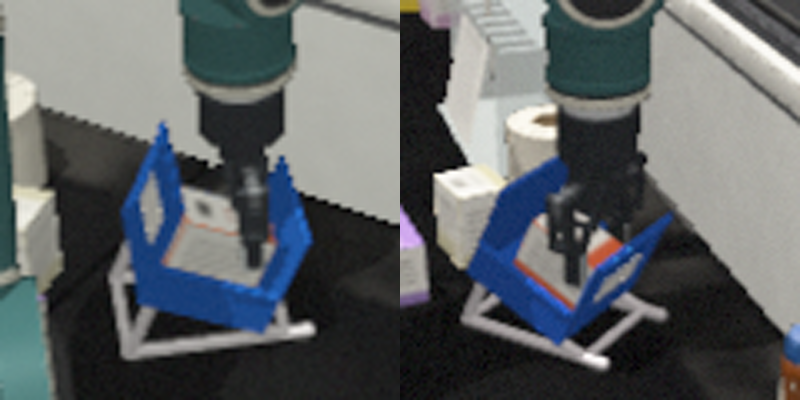

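```bash
python3 -m creep '[{"fingers":6.6,"delta_pos":[0.4,-0.5,1.4],"twist":0},{"fingers":6.6,"delta_pos":[1.2,-1.4,4],"twist":0},{"fingers":7,"delta_pos":[2.3,-2.7,7.6],"twist":0},{"fingers":8,"delta_pos":[3.4,-4,11.2],"twist":0},{"fingers":8.5,"delta_pos":[4.2,-5,14.5],"twist":0}]' 60
python3 -m creep '[{"fingers":8.5,"delta_pos":[-1,0,3],"twist":0},{"fingers":8.5,"delta_pos":[-2,0,5],"twist":0},{"fingers":8.5,"delta_pos":[-2,0,5],"twist":0},{"fingers":8.5,"delta_pos":[-2,0,5],"twist":0},{"fingers":8.5,"delta_pos":[-2,0,5],"twist":0}]' 120
python3 - <<'E'
from fit import *
s=arm.sense();print(s['eef_pos'],s['contact_force'])
json.dump({k:np.array(v).tolist() for k,v in arm.camera_info('wrist').items()},open('w11.json','w'))
im=arm.snapshot('wrist')[:,:,::-1]; cv2.imwrite('pics/w11.png',im);cv2.imwrite('pics/w11z.png',cv2.resize(im[100:330,190:450],None,fx=2.5,fy=2.5,interpolation=cv2.INTER_CUBIC))
im=arm.snapshot('side')[:,:,::-1];cv2.imwrite('pics/s11.png',im)
E
```

```text
time: 11.2
eef_pos: [0.5484, 0.041, 0.2095]
ee_rot: [0.296, 0.642, -0.296, 0.642]
contact_force: [0.1, -0.0, 1.4]
opening: 0.0849
time: 11.62
eef_pos: [0.5277, 0.0426, 0.2567]
ee_rot: [0.295, 0.643, -0.296, 0.642]
contact_force: [0.2, 0.3, -0.4]
opening: 0.0848
[0.52770719 0.04255771 0.25674362] [ 0.23926912  0.30254011 -0.41057079]
```

View pics/w11z.png

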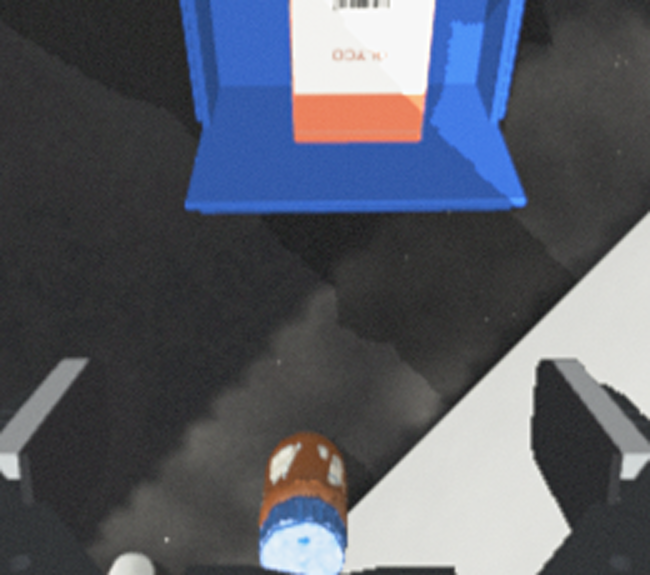

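View pics/s11.png

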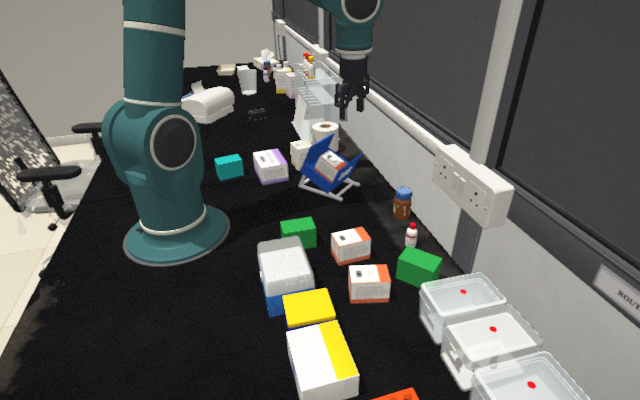

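View pics/w11.png

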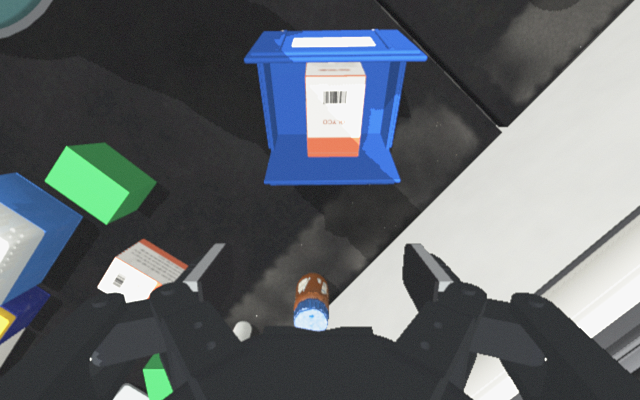

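```bash
python3 - <<'E'
from fit import *
fit('w11.json',[(305,76.5),(366.5,75),(359,156),(307,157)],1.0,(0,0),[0.5277,0.0426,.2567],-.86)
# fixed orientation fit
C['w']=json.load(open('w11.json'))
X=np.array([(42.5,28,31),(42.5,-28,31),(-42.5,-28,31),(-42.5,28,31)])/1e3
uv=np.array([(305,76.5),(366.5,75),(359,156),(307,157)])
f=lambda p:(proj('w',RT.apply(X+p)+T0)-uv).ravel()
q=least_squares(f,[0,0,.035]);print(q.x*1e3,q.fun.round(1))
f=lambda p:(proj('w',RT.apply(X+[p[0],p[1],.035])+T0)-uv).ravel()
q=least_squares(f,[0,0]);print(q.x*1e3,q.fun.round(1))
E
```

```text
res [-0.3 -0.2  0.2  0.1 -0.4 -0.1  0.6  0.2] centre [0.4856 0.1152 0.0756]
carton axes in tote
 [[-1.     0.002 -0.006]
 [-0.002 -0.999 -0.032]
 [-0.006 -0.032  0.999]]
centre in tote mm [-7.  -0.7 35.9] grasp rel centre (tote mm) [  9.7  15.7 215.9] grasp in carton [-11.1 -22.6 215.2]
tilt err deg (about tote y) -0.4
[-7.43879817 -1.63617194 35.21293737] [-0.2 -0.6  0.2  0.5 -0.5  0.4  0.5 -0.3]
[-7.52243678 -1.64903368] [-0.1 -0.6  0.2  0.5 -0.5  0.4  0.5 -0.3]
```

```bash
python3 -m creep '[{"fingers":8.5,"delta_pos":[-1.2,-3.8,0],"twist":0.12},{"fingers":8.5,"delta_pos":[-2.4,-7.6,0],"twist":0.24},{"fingers":8.5,"delta_pos":[-3.6,-11.4,0],"twist":0.36},{"fingers":8.5,"delta_pos":[-4.8,-15.2,0],"twist":0.48},{"fingers":8.5,"delta_pos":[-6,-19,0],"twist":0.6}]' 120
python3 -m creep '[{"fingers":8.5,"delta_pos":[-0.5,-3.8,0],"twist":0.12},{"fingers":8.5,"delta_pos":[-0.5,-7.2,-1],"twist":0.24},{"fingers":8.5,"delta_pos":[-0.5,-8.2,-4],"twist":0.25},{"fingers":8.5,"delta_pos":[-0.5,-8.2,-7],"twist":0.25},{"fingers":8.5,"delta_pos":[-0.5,-8.2,-10],"twist":0.25}]' 120
python3 - <<'E'
from fit import *
s=arm.sense();R=Ro.from_quat(s['ee_rot']).as_matrix();print(np.degrees(np.arctan2(R[1,1],R[0,1])),s['eef_pos'],s['contact_force'])
json.dump({k:np.array(v).tolist() for k,v in arm.camera_info('wrist').items()},open('w12.json','w'))
cv2.imwrite('pics/w12.png',arm.snapshot('wrist')[:,:,::-1])
E
```

```text
time: 12.13
eef_pos: [0.4703, -0.1394, 0.2567]
ee_rot: [0.102, 0.7, -0.103, 0.699]
contact_force: [1.4, -0.3, 0.2]
opening: 0.0851
time: 12.55
eef_pos: [0.4656, -0.2213, 0.1553]
ee_rot: [0.017, 0.707, -0.017, 0.707]
contact_force: [-0.1, 0.8, -0.8]
opening: 0.085
87.24234058938885 [ 0.46557882 -0.22132066  0.1552847 ] [-0.14894289  0.7577774  -0.83290283]
```

View pics/w12.png

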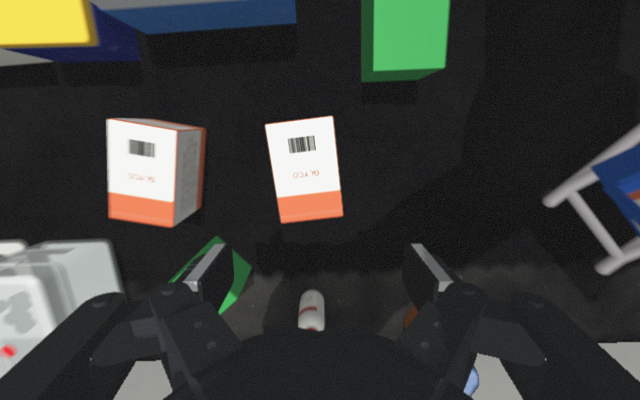

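```bash
python3 - <<'E'
from fit import *
C['w']=json.load(open('w12.json'))
for uv,x0 in [([(265,124),(332,116),(343,215),(281,222)],[.44,-.23,0]),([(107,119),(178,127),(174,226),(109,218)],[.43,-.36,-.2])]:
    X=np.array([(-42.5,-28,62),(-42.5,28,62),(42.5,28,62),(42.5,-28,62)])/1e3
    f=lambda p:(proj('w',Ro.from_euler('Z',p[2]).apply(X)+[p[0],p[1],0])-np.array(uv)).ravel()
    q=least_squares(f,x0);print(q.x.round(4),q.fun.round(1))
E
```

```text
[ 0.4379 -0.2299  0.0738] [-1.3 -0.3  1.3 -1.2  0.8  0.8 -0.8  1.2]
[ 0.4339 -0.3667 -0.2035] [-0.7 -1.7 -0.7  1.5  0.6  0.8  0.9 -0.5]
```

```bash
python3 -m creep '[{"fingers":8.5,"delta_pos":[-0.2,0,-3],"twist":0.05},{"fingers":8.5,"delta_pos":[-0.2,0,-6],"twist":0.05},{"fingers":8.5,"delta_pos":[-0.2,0,-9],"twist":0.05},{"fingers":8.5,"delta_pos":[-0.2,0,-11.8],"twist":0.05},{"fingers":8.5,"delta_pos":[-0.2,0,-12.7],"twist":0.05}]' 120
python3 -m creep '[{"fingers":8,"delta_pos":[0,0,0],"twist":0},{"fingers":6.5,"delta_pos":[0,0,0],"twist":0},{"fingers":5,"delta_pos":[0,0,0],"twist":0},{"fingers":4,"delta_pos":[0,0,0],"twist":0},{"fingers":4,"delta_pos":[0,0,0],"twist":0}]' 100
python3 -m creep '[{"fingers":4,"delta_pos":[0,0,0],"twist":0},{"fingers":4,"delta_pos":[0,0,1],"twist":0},{"fingers":4,"delta_pos":[0,0,3],"twist":0},{"fingers":4,"delta_pos":[0,0,4],"twist":0},{"fingers":4,"delta_pos":[0,0,4],"twist":0}]' 120
python3 -m creep '[{"fingers":4,"delta_pos":[0,0,0],"twist":0},{"fingers":4,"delta_pos":[0,0,0],"twist":0},{"fingers":4,"delta_pos":[0,0,0],"twist":0},{"fingers":4,"delta_pos":[0,0,0],"twist":0},{"fingers":4,"delta_pos":[0,0,0],"twist":0}]' 120
python3 - <<'E'
from fit import *
for _ in range(5):
    s=arm.sense();print(np.round(s['contact_force'],2));arm.snapshot('wrist')
R=Ro.from_quat(s['ee_rot']).as_matrix();print(np.degrees(np.arctan2(R[1,1],R[0,1])),s['eef_pos'])
E
```

```text
time: 13.02
eef_pos: [0.4628, -0.219, 0.0273]
ee_rot: [-0.001, 0.709, 0.002, 0.705]
contact_force: [-0.4, 0.0, -0.1]
opening: 0.0854
time: 13.43
eef_pos: [0.4657, -0.2207, 0.0329]
ee_rot: [-0.002, 0.706, 0.001, 0.708]
contact_force: [-5.5, -1.1, 21.0]
opening: 0.055
time: 13.85
eef_pos: [0.4658, -0.22, 0.0731]
ee_rot: [-0.002, 0.706, 0.001, 0.709]
contact_force: [0.7, 0.0, -3.9]
opening: 0.0545
time: 14.27
eef_pos: [0.4641, -0.2197, 0.0699]
ee_rot: [-0.001, 0.707, 0.001, 0.707]
contact_force: [0.3, 0.9, -3.3]
opening: 0.0547
[ 0.34  0.87 -3.25]
[-0.28  0.93 -3.34]
[ 0.12  0.78 -3.87]
[ 0.38 -0.79 -3.53]
[-0.03 -0.4  -2.62]
90.23112563279396 [ 0.46429271 -0.21976938  0.07019825]
```

```bash
python3 -m creep '[{"fingers":4,"delta_pos":[0,0,4],"twist":-0.12},{"fingers":4,"delta_pos":[0,0,8],"twist":-0.24},{"fingers":4,"delta_pos":[0,0,12],"twist":-0.36},{"fingers":4,"delta_pos":[0,0,16],"twist":-0.48},{"fingers":4,"delta_pos":[0,0,20],"twist":-0.6}]' 120
python3 -m creep '[{"fingers":4,"delta_pos":[0.6,3.6,1],"twist":-0.12},{"fingers":4,"delta_pos":[1.2,7.2,1],"twist":-0.24},{"fingers":4,"delta_pos":[1.8,11,1],"twist":-0.262},{"fingers":4,"delta_pos":[2.3,15,1],"twist":-0.262},{"fingers":4,"delta_pos":[2.5,17,1],"twist":-0.262}]' 120
python3 - <<'E'
from fit import *
s=arm.sense();R=Ro.from_quat(s['ee_rot']).as_matrix();print(np.degrees(np.arctan2(R[1,1],R[0,1])),s['eef_pos'],s['contact_force'])
E
```

```text
time: 14.93
eef_pos: [0.4638, -0.2198, 0.2721]
ee_rot: [0.21, 0.675, -0.21, 0.675]
contact_force: [1.6, -0.1, -4.5]
opening: 0.0547
time: 15.35
eef_pos: [0.4895, -0.0454, 0.2803]
ee_rot: [0.293, 0.644, -0.293, 0.643]
contact_force: [0.2, 0.5, -4.2]
opening: 0.0544
41.00989031730023 [ 0.48952909 -0.04540251  0.28027025] [ 0.23037887  0.50146991 -4.2493415 ]
```

```bash
python3 -m creep '[{"fingers":4,"delta_pos":[0.4,3.9,0],"twist":0},{"fingers":4,"delta_pos":[0.8,7.8,0],"twist":0},{"fingers":4,"delta_pos":[1.2,11.7,0],"twist":0},{"fingers":4,"delta_pos":[1.44,13.8,0],"twist":0},{"fingers":4,"delta_pos":[1.44,13.8,-1.5],"twist":0}]' 120
python3 -m creep '[{"fingers":4,"delta_pos":[0,0,-1.5],"twist":0},{"fingers":4,"delta_pos":[0,0,-3],"twist":0},{"fingers":4,"delta_pos":[0,0,-4.5],"twist":0},{"fingers":4,"delta_pos":[0,0,-5.7],"twist":0},{"fingers":4,"delta_pos":[0,0,-5.7],"twist":0}]' 120
python3 -m creep '[{"fingers":4,"delta_pos":[0,0,-0.4],"twist":0},{"fingers":4,"delta_pos":[0,0,-0.7],"twist":0},{"fingers":4,"delta_pos":[0,0,-1],"twist":0},{"fingers":4,"delta_pos":[0,0,-1],"twist":0},{"fingers":4,"delta_pos":[0,0,-1],"twist":0}]' 50
python3 - <<'E'
from h import *
s=arm.sense();print(s['eef_pos'],s['contact_force'])
for n in ['scene','side']:
    im=arm.snapshot(n)[:,:,::-1]
    im=im[100:200,240:340] if n=='scene' else im[90:210,280:400]
    cv2.imwrite(f'pics/{n}13.png',cv2.resize(im,(400,400),interpolation=cv2.INTER_CUBIC))
cv2.imwrite('pics/b13.png',np.hstack([cv2.imread('pics/scene13.png'),cv2.imread('pics/side13.png')]))
E
```

```text
time: 15.77
eef_pos: [0.5048, 0.0938, 0.2666]
ee_rot: [0.293, 0.644, -0.291, 0.645]
contact_force: [0.6, 0.8, -3.9]
opening: 0.0547
time: 16.18
eef_pos: [0.5027, 0.0881, 0.2064]
ee_rot: [0.293, 0.644, -0.295, 0.642]
contact_force: [0.1, -0.5, -3.6]
opening: 0.0548
time: 16.6
eef_pos: [0.5041, 0.0883, 0.1988]
ee_rot: [0.294, 0.643, -0.294, 0.643]
contact_force: [0.7, -0.6, 0.2]
opening: 0.0543
[0.50405417 0.08832272 0.19878109] [ 0.70472033 -0.63159758  0.18417312]
```

View pics/b13.png

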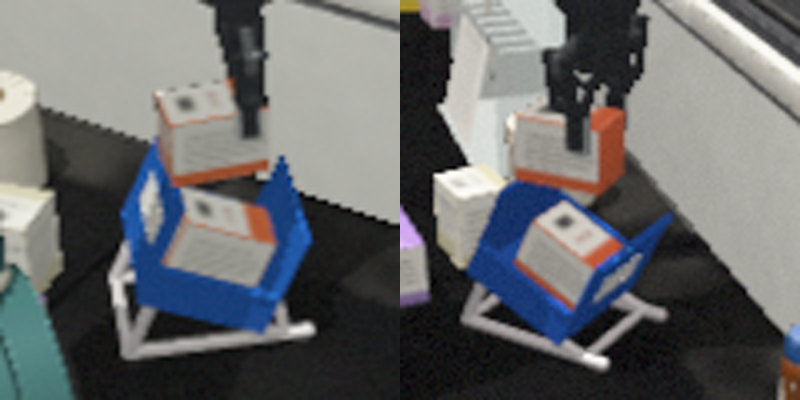

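```bash
python3 -m creep '[{"fingers":4,"delta_pos":[0.05,-0.05,-0.4],"twist":0},{"fingers":4,"delta_pos":[0.15,-0.15,-0.8],"twist":0},{"fingers":4,"delta_pos":[0.25,-0.3,-1.2],"twist":0},{"fingers":4,"delta_pos":[0.35,-0.4,-1.5],"twist":0},{"fingers":4,"delta_pos":[0.35,-0.4,-1.6],"twist":0}]' 40
python3 -m creep '[{"fingers":4,"delta_pos":[0.1,-0.1,-0.4],"twist":0},{"fingers":4,"delta_pos":[0.2,-0.2,-0.8],"twist":0},{"fingers":4,"delta_pos":[0.3,-0.35,-1.1],"twist":0},{"fingers":4,"delta_pos":[0.35,-0.4,-1.35],"twist":0},{"fingers":4,"delta_pos":[0.35,-0.4,-1.4],"twist":0}]' 40
python3 - <<'E'
from h import *
s=arm.sense();print(s['eef_pos'],s['contact_force'])
for n in ['scene','side']:
    im=arm.snapshot(n)[:,:,::-1]
    im=im[100:200,240:340] if n=='scene' else im[90:210,280:400]
    cv2.imwrite(f'pics/{n}14.png',cv2.resize(im,(400,400),interpolation=cv2.INTER_CUBIC))
cv2.imwrite('pics/b14.png',np.hstack([cv2.imread('pics/scene14.png'),cv2.imread('pics/side14.png')]))
E
```

```text
time: 17.12
eef_pos: [0.5091, 0.0827, 0.1833]
ee_rot: [0.295, 0.641, -0.294, 0.644]
contact_force: [7.4, -11.8, 11.8]
opening: 0.0545
time: 17.53
eef_pos: [0.5124, 0.0789, 0.1691]
ee_rot: [0.295, 0.642, -0.294, 0.644]
contact_force: [6.9, -9.7, 9.0]
opening: 0.0543
[0.5124148  0.07892372 0.16914572] [ 6.90634578 -9.7263788   8.95215607]
```

View pics/b14.png

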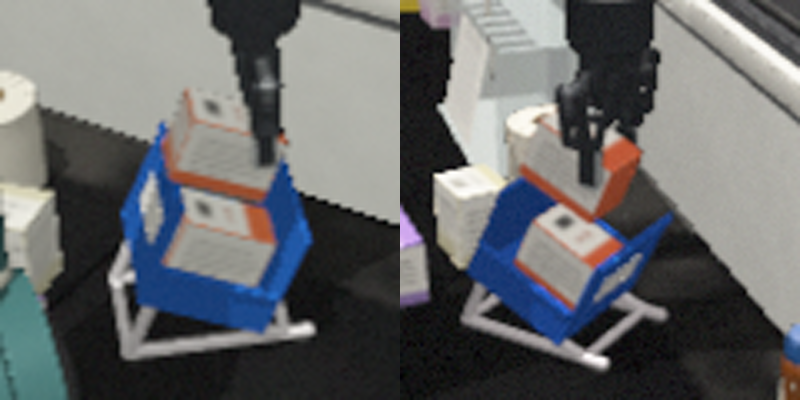

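Regrip hard, lift clear, and measure the held carton.

```bash
python3 -m creep '[{"fingers":4,"delta_pos":[0,0,0],"twist":0},{"fingers":4,"delta_pos":[0,0,0],"twist":0},{"fingers":4,"delta_pos":[0.2,-0.2,0.8],"twist":0},{"fingers":4,"delta_pos":[0.5,-0.5,1.8],"twist":0},{"fingers":4,"delta_pos":[0.7,-0.8,2.5],"twist":0}]' 120
python3 -m creep '[{"fingers":4,"delta_pos":[0,0,0],"twist":0},{"fingers":4,"delta_pos":[0,0,0],"twist":0},{"fingers":4,"delta_pos":[0,0,0],"twist":0},{"fingers":4,"delta_pos":[0,0,0],"twist":0},{"fingers":4,"delta_pos":[0,0,0],"twist":0}]' 120
python3 - <<'E'
from h import *
import json
s=arm.sense();print(s['eef_pos'],s['contact_force'])
json.dump({k:np.array(v).tolist() for k,v in arm.camera_info('wrist').items()},open('w15.json','w'))
im=arm.snapshot('wrist')[:,:,::-1]; cv2.imwrite('pics/w15z.png',cv2.resize(im[60:330,190:430],None,fx=2.2,fy=2.2,interpolation=cv2.INTER_CUBIC))
E
```

```text
time: 18.05
eef_pos: [0.5182, 0.0721, 0.1945]
ee_rot: [0.294, 0.643, -0.294, 0.643]
contact_force: [0.4, -0.2, -2.6]
opening: 0.0532
time: 18.47
eef_pos: [0.5175, 0.0724, 0.193]
ee_rot: [0.294, 0.643, -0.294, 0.643]
contact_force: [-1.1, -0.0, -4.7]
opening: 0.0529
[0.51752287 0.07236882 0.19303761] [-1.1259654  -0.04976831 -4.68630719]
```

View pics/w15z.png

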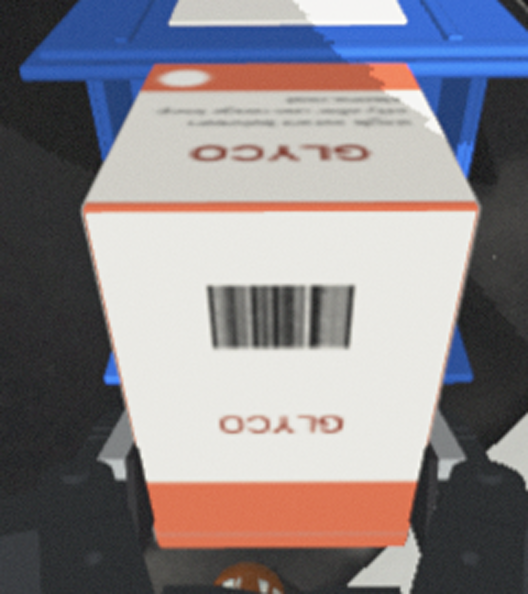

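```bash
python3 - <<'E'
from fit import *
fit('w15.json',[(83,210),(479,208),(406,546),(158,547),(155,66),(407,64)],2.2,(190,60),[0.5175,0.0724,0.1930],-.86)
E
```

```text
res [-1.  -0.3  0.9 -0.   0.7 -1.  -0.3 -1.1 -1.3  1.   1.1  1.5] centre [0.4974 0.0954 0.2022]
carton axes in tote
 [[-0.999  0.002  0.035]
 [-0.002 -1.    -0.001]
 [ 0.035 -0.002  0.999]]
centre in tote mm [ 26.    3.4 160.3] grasp rel centre (tote mm) [-23.7  -0.1  21.5] grasp in carton [24.4  0.  20.6]
tilt err deg (about tote y) 2.0
```

```bash
python3 -m creep '[{"fingers":4,"delta_pos":[1.1,-1,-0.7],"twist":0},{"fingers":4,"delta_pos":[2.26,-2,-1.4],"twist":0},{"fingers":4,"delta_pos":[1.8,-1.5,-3],"twist":0},{"fingers":4,"delta_pos":[1.3,-0.9,-4.6],"twist":0},{"fingers":4,"delta_pos":[0.79,-0.3,-6.2],"twist":0}]' 120
python3 -m creep '[{"fingers":4,"delta_pos":[0,0,0],"twist":0},{"fingers":4,"delta_pos":[-0.07,0.08,-0.23],"twist":0},{"fingers":4,"delta_pos":[-0.14,0.16,-0.45],"twist":0},{"fingers":4,"delta_pos":[-0.14,0.16,-0.45],"twist":0},{"fingers":4,"delta_pos":[-0.14,0.16,-0.45],"twist":0}]' 120
python3 - <<'E'
from h import *
s=arm.sense();print(s['eef_pos'],s['contact_force'])
for n in ['scene','side']:
    im=arm.snapshot(n)[:,:,::-1]
    im=im[100:200,240:340] if n=='scene' else im[90:210,280:400]
    cv2.imwrite(f'pics/{n}16.png',cv2.resize(im,(400,400),interpolation=cv2.INTER_CUBIC))
cv2.imwrite('pics/b16.png',np.hstack([cv2.imread('pics/scene16.png'),cv2.imread('pics/side16.png')]))
E
```

```text
time: 18.93
eef_pos: [0.5255, 0.0691, 0.1305]
ee_rot: [0.294, 0.643, -0.294, 0.643]
contact_force: [-0.1, 0.6, -4.2]
opening: 0.0532
time: 19.35
eef_pos: [0.5248, 0.0707, 0.1275]
ee_rot: [0.294, 0.643, -0.294, 0.643]
contact_force: [-0.8, 0.6, -3.5]
opening: 0.053
[0.52475109 0.07068491 0.12747528] [-0.84983688  0.61650224 -3.46181731]
```

View pics/b16.png

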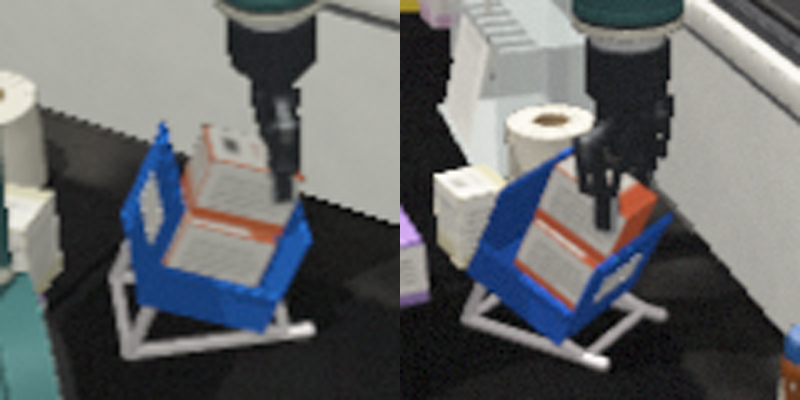

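```bash
python3 -m creep '[{"fingers":4,"delta_pos":[-0.05,0.06,-0.18],"twist":0},{"fingers":4,"delta_pos":[-0.1,0.12,-0.35],"twist":0},{"fingers":4,"delta_pos":[-0.14,0.16,-0.45],"twist":0},{"fingers":4,"delta_pos":[-0.16,0.18,-0.52],"twist":0},{"fingers":4,"delta_pos":[-0.16,0.18,-0.52],"twist":0}]' 60
```

```text
time: 19.87
eef_pos: [0.5231, 0.0723, 0.122]
ee_rot: [0.294, 0.643, -0.294, 0.643]
contact_force: [0.4, -2.9, 6.4]
opening: 0.0533
```

Contact (about 10 N). Relax, press slightly, and release.

```bash
python3 -m creep '[{"fingers":4,"delta_pos":[0,0,0],"twist":0},{"fingers":4,"delta_pos":[0,0,0],"twist":0},{"fingers":4,"delta_pos":[-0.03,0.03,-0.1],"twist":0},{"fingers":4,"delta_pos":[-0.03,0.03,-0.1],"twist":0},{"fingers":4,"delta_pos":[-0.03,0.03,-0.1],"twist":0}]' 20
python3 -m creep '[{"fingers":5.4,"delta_pos":[0,0,0],"twist":0},{"fingers":5.6,"delta_pos":[0,0,0],"twist":0},{"fingers":5.9,"delta_pos":[0,0,0],"twist":0},{"fingers":6.3,"delta_pos":[0,0,0],"twist":0},{"fingers":6.8,"delta_pos":[0,0,0],"twist":0}]' 20
python3 -m creep '[{"fingers":7,"delta_pos":[0.2,-0.2,0.6],"twist":0},{"fingers":7,"delta_pos":[0.8,-1,2.7],"twist":0},{"fingers":7.5,"delta_pos":[1.7,-2,5.7],"twist":0},{"fingers":8,"delta_pos":[2.8,-3.2,9],"twist":0},{"fingers":8.5,"delta_pos":[3.2,-3.7,12.2],"twist":0}]' 60
python3 -m creep '[{"fingers":8.5,"delta_pos":[-1,-1,3],"twist":0},{"fingers":8.5,"delta_pos":[-2,-2,3],"twist":0},{"fingers":8.5,"delta_pos":[-2,-2,3],"twist":0},{"fingers":8.5,"delta_pos":[-2,-2,3],"twist":0},{"fingers":8.5,"delta_pos":[-2,-2,3],"twist":0}]' 120
python3 - <<'E'
from fit import *
s=arm.sense();print(s['eef_pos'],s['contact_force'])
json.dump({k:np.array(v).tolist() for k,v in arm.camera_info('wrist').items()},open('w17.json','w'))
im=arm.snapshot('wrist')[:,:,::-1]; cv2.imwrite('pics/w17.png',im)
im=arm.snapshot('side')[:,:,::-1];cv2.imwrite('pics/s17.png',cv2.resize(im[90:310,260:460],None,fx=2.7,fy=2.7,interpolation=cv2.INTER_CUBIC))
E
```

```text
time: 20.28
eef_pos: [0.5232, 0.0723, 0.1215]
ee_rot: [0.294, 0.642, -0.294, 0.643]
contact_force: [0.6, -6.8, 13.4]
opening: 0.0537
time: 20.7
eef_pos: [0.5222, 0.0731, 0.1205]
ee_rot: [0.294, 0.643, -0.294, 0.643]
contact_force: [0.3, 0.2, -0.6]
opening: 0.0679
time: 21.12
eef_pos: [0.5551, 0.0341, 0.2448]
ee_rot: [0.294, 0.643, -0.295, 0.643]
contact_force: [-0.3, 0.3, 0.1]
opening: 0.0849
time: 21.53
eef_pos: [0.5343, 0.0165, 0.2724]
ee_rot: [0.294, 0.643, -0.294, 0.643]
contact_force: [-0.1, -0.0, 0.2]
opening: 0.085
[0.53434732 0.01650222 0.27236941] [-0.05282358 -0.01852389  0.22412035]
```

View pics/w17.png

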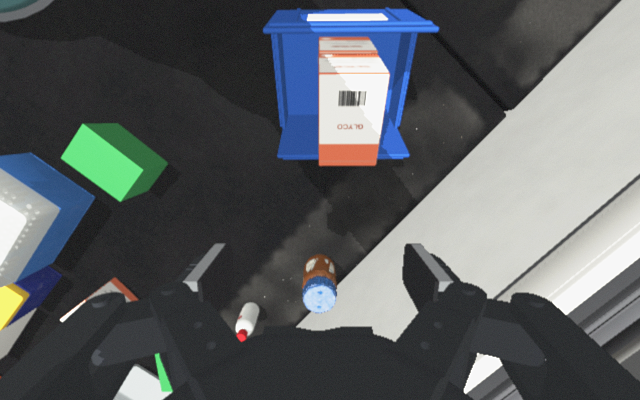

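View pics/s17.png

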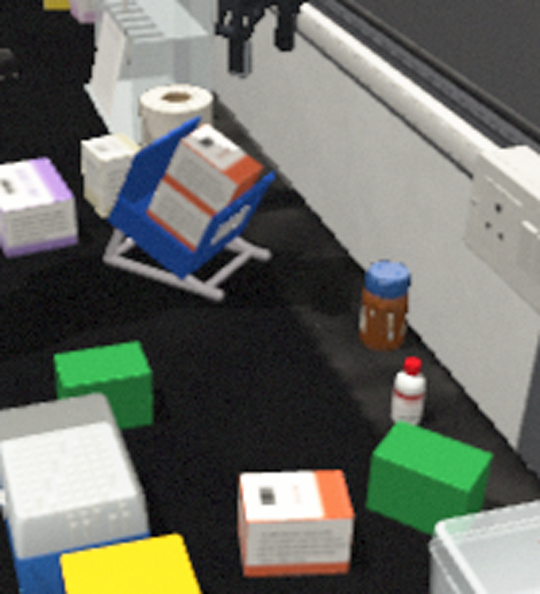

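```bash
python3 -m creep '[{"fingers":8.5,"delta_pos":[-1,-2,1],"twist":0},{"fingers":8.5,"delta_pos":[-1,-2,1],"twist":0},{"fingers":8.5,"delta_pos":[-1,-2,1],"twist":0},{"fingers":8.5,"delta_pos":[-1,-2,1],"twist":0},{"fingers":8.5,"delta_pos":[-1,-2,1],"twist":0}]' 120
python3 - <<'E'
from fit import *
a=cv2.imread('pics/s17.png')
im=arm.snapshot('side')[:,:,::-1];b=cv2.resize(im[90:310,260:460],None,fx=2.7,fy=2.7,interpolation=cv2.INTER_CUBIC)
print('tote region change',np.abs(a[110:300,90:290].astype(int)-b[110:300,90:290]).mean())
C['w']=json.load(open('w17.json'))
uv=np.array([(319,74),(389,72),(378,165),(319,165)])
fit('w17.json',uv,1.0,(0,0),[0.534,0.0165,.272],-.86)
X=np.array([(42.5,28,31),(42.5,-28,31),(-42.5,-28,31),(-42.5,28,31)])/1e3
f=lambda p:(proj('w',RT.apply(X+p)+T0)-uv).ravel()
q=least_squares(f,[0,0,.097]);print(q.x*1e3,q.fun.round(1))
for nm,u in [('amber',(383,345)),('small',(407,422))]:
    print(nm,onplane('side',(u[0]/2.7+260-.3,u[1]/2.7+90-.3),0).round(3))
print(arm.sense()['contact_force'],arm.sense()['time'])
E
```

```text
time: 22.05
eef_pos: [0.5245, -0.0034, 0.2822]
ee_rot: [0.294, 0.643, -0.294, 0.643]
contact_force: [-0.3, 0.2, -1.6]
opening: 0.0851
tote region change 3.9153245614035086
res [-0.5 -0.5  0.2  0.4 -0.7 -0.1  1.   0.3] centre [0.5058 0.0948 0.125 ]
carton axes in tote
 [[-0.999  0.018  0.036]
 [-0.018 -1.     0.014]
 [ 0.036  0.013  0.999]]
centre in tote mm [-12.   -2.6  92.7] grasp rel centre (tote mm) [ -0.4  30.  183. ] grasp in carton [  6.5 -27.6 183.3]
tilt err deg (about tote y) 2.1
[-10.06101481  -1.75089437  94.92131747] [ 0.  -0.8  1.6  1.2 -1.8 -0.2 -0.2 -0.2]
amber [ 0.638 -0.112  0.   ]
small [ 0.604 -0.24   0.   ]
[-0.64846651  0.05811535 -0.21951891] 22.1
```

```bash
python3 - <<'E'
from station import arm
print(arm.finish_job())
E
```

```text
the job is handed in; nothing more can be done
None
```

I packed the two heavier cartons and handed the job in at about 22 s; no verdict is reported.

**Weighing:** The carton nearest the tote read about 7.7 N and the next one about 3.5 N. I did not lift the third. The judging bands put the lightest below 2 N and the middle one between 2 and 5.7 N, so it had to be the lightest. It stays upright on the bench where it stood.

**Packing:** I held the heaviest by its side faces and pressed its end on the tote's high wall to tilt it in the pads. I then lowered it to light contact on the floor and let go. The second went on top the same way.

| Carton | Centre in the tote frame (x, y, z) | Tilt from flat |
|---|---|---|
| Heaviest, on the floor | −7, −1, 36 mm | under 2° |
| Next heaviest, on top | about −11, −2, 94 mm | about 2° |

**Other checks:**
- **Top carton height:** it measured 93–95 mm against the 97 mm expected, which is within the fit error.
- **Bottles:** both stood where they started, within a few millimetres.
- **Gripper:** it was clear of everything with no contact force.

**Disagreement:** the images put the tote's lean towards −y and away from the robot, not partly towards it as described. I used the measured pose, and the placed cartons matched it.

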